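# Pry open the reaming bed, butt the saddle blocks in it, shut it and set the air cock

### The job

Take the pry blade from the cork mat and lever up the reaming bed's handleless clear cover with it, then stand every saddle block on the bench upright in the bed's channel, grooves in line, the first butted against the far end stop and each next one butted flush against its neighbour with no gaps. Then shut the cover fully, after that turn the air cock's lever to half open (45 degrees, at the tick), and leave the pry blade lying flat on its cork mat. A block or the blade may get knocked while you work, so check the row and put it right; leave the bocal, the ebony gauge and the steel sizing plug where they are.

Things in the scene. Friction and masses are not known exactly. Their poses are not given: they have to be found in the camera images.
- bed: fixed open-topped dark steel box 241 mm long (x), 132 wide (y), 70 high, walls 8, floor top 6 mm up; origin at the centre of its underside. Inside, a 58 mm wide channel on the middle line runs the whole inner length (225 mm) between two brass rails 12 mm high. Outside its -y wall a ledge 20 mm deep, 200 long, top 58 mm up, leaves a 12 mm slot under the cover's lip
- cover (a joint): angle of the bed's hinged flat clear plastic cover (241 x 152 x 5 mm with dark edge strips, no handle): 0 shut, grows as its -y edge swings up about the hinge on the bed's +y wall, limit 1.8; its stiff hinge holds it where it is left; lifting it at the lip takes about 2 N
- cover_lip (a point): middle of the lower edge of the cover's free lip; shut, it is 152 mm on the -y side of the hinge, 70 mm up, and overhangs the bed's -y wall by 20 mm; moves with the cover
- cover_hinge (a point): middle of the cover's hinge line, which runs along the bed's x, 66 mm on the +y side of the bed's middle, 70 mm up
- stop_face (a point): foot of the end stop, which is the inner face of the bed's +x end wall (the end far from the robot): middle of that face, at floor level, 112.5 mm along x from the bed's origin
- blade: pry blade: boxwood handle 100 x 24 x 24 mm along its x, then a flat steel blade 90 mm long, 18 mm wide, 4 mm thick to +x (tip 140 mm from the origin, blade's middle plane 12 mm up); origin at the underside of the handle's centre; 0.1 kg; starts lying on the cork mat
- mat: fixed cork mat 240 x 100 x 3 mm, long side along its x; origin at the centre of its underside
- valve: fixed brass air cock on a 100 x 100 mm base, its pipe along x; origin at the centre of its underside. A small raised dark tick on its white dial (39 mm up), 45 degrees anticlockwise from +y, marks half open. The lever turns about the vertical axis through the origin
- lever (a joint): angle of the air cock's flat steel lever (bar 90 x 14 x 24 mm, underside 50 mm and top 74 mm above the bench, 60 mm from axis to long end, 30 mm the other way): 0 shut, long end to the valve's +y, square to the pipe; grows anticlockwise from above; 1.571 fully open, long end to -x along the pipe; 0.785 half open
- lever_end (a point): top of the lever's long end, 60 mm from the axis, 74 mm up; moves with the lever
- bocal: bystander: curved nickel-silver bocal tube, about 190 x 85 mm, lying flat; origin under its middle
- gauge: bystander: black ebony bore gauge 130 mm long along x, lying
- sizing_plug: bystander: stepped steel plug 44 mm wide, 70 mm tall, standing
- saddle_a: boxwood saddle block (there are 2 to 4 alike on the bench, None if absent): 45 mm long (x), 50 mm wide (y), 60 mm tall, with a 22 mm wide, 24 mm deep open groove along its top running along x; 0.1 kg; origin at the centre of its underside, z up; x either way round is the same
- saddle_b: boxwood saddle block (there are 2 to 4 alike on the bench, None if absent): 45 mm long (x), 50 mm wide (y), 60 mm tall, with a 22 mm wide, 24 mm deep open groove along its top running along x; 0.1 kg; origin at the centre of its underside, z up; x either way round is the same
- saddle_c: boxwood saddle block (there are 2 to 4 alike on the bench, None if absent): 45 mm long (x), 50 mm wide (y), 60 mm tall, with a 22 mm wide, 24 mm deep open groove along its top running along x; 0.1 kg; origin at the centre of its underside, z up; x either way round is the same
- saddle_d: boxwood saddle block (there are 2 to 4 alike on the bench, None if absent): 45 mm long (x), 50 mm wide (y), 60 mm tall, with a 22 mm wide, 24 mm deep open groove along its top running along x; 0.1 kg; origin at the centre of its underside, z up; x either way round is the same
- place_1 (a point): where the underside centre of the first block of a gapless row from the end stop lies, on the bed floor
- place_2 (a point): where the underside centre of the second block of a gapless row from the end stop lies, on the bed floor
- place_3 (a point): where the underside centre of the third block of a gapless row from the end stop lies, on the bed floor
- place_4 (a point): where the underside centre of the fourth block of a gapless row from the end stop lies, on the bed floor
There are look-alikes about, which are no part of the job. What is shaped like the saddle_d but pink or yellow is not meant.

How it is judged:
By the outcome, as a careful person would: the job done as asked, in the order asked, and still so for the second after the job is handed in, with the robot touching nothing.
Of saddle_a, saddle_b, saddle_c, saddle_d only 2 to 4 are there at a start; the rules pass over those that are not, and their reading is None.
At some moment in a run one of saddle_a, saddle_b, saddle_c, saddle_d, blade may be knocked a few centimetres aside while the robot is not near it.
It also fails if it takes over 210 s, if anything falls off the work surface, if the arm or the gripper's body presses on something with over 40 N, if the wrist force passes 120 N, or if a joint passes its speed limit or range.

### The arm

A 7-joint arm with a two-finger parallel gripper is mounted at the origin on the work surface. World frame = base frame: x ahead of the robot, y to its left, z up, the work surface at z = 0. Lengths are in mm, angles in rad, forces in N, time in s.
With the tool pointing down it reaches from about 400 to 875 mm from the base axis. Payload 4.4 kg.
Tool frame: the origin (TCP) lies at the very end of the fingers, on their centre line; the grasp point (between the pads) lies 19 mm behind it; z points along the fingers, x is the direction in which the jaws open and shut, and the axes are right-handed (so a half turn about z gives the same grasp; the last joint's range is limited). The gripper opens to 85 mm and grips with 20 to 120 N. Pads are 22 mm wide; open, the fingers measure 114 mm over their backs; the gripper's body (76 mm by 85 mm) begins 54 mm behind the grasp point. The pads swing forward as they close: fully open they stand 13 mm farther back than shut.
Start: joints at [-0.066, 0.628, 0.038, 1.517, -0.027, 0.996, -0.02], TCP at [650.014, 0.027, 231.313] pointing down, gripper open.
Joint ranges: [-3.06, 3.06], [-0.37, 2.12], [-1.25, 1.32], [0.18, 2.47], [-1.1, 4.24], [0.23, 1.98], [-2.94, 2.94]. Speed limits (rad/s): [2.57, 2.57, 3.14, 3.14, 3.14, 3.14, 3.14].

### API

Orientations are given as [roll, pitch, yaw] about the fixed x, y, z axes, in that order (R = Rz(yaw) Ry(pitch) Rx(roll)).
In Python, from cell import ctrl gives the robot as it stands.
- The arm moves only by the shell command python3 -m creep 'ROWS'. ROWS is text: rows parted by semicolons, each of 7 numbers parted by spaces: the shift along the tool's x, y, z in units of 40 mm (1.0 is 40 mm), then the turn, a rotation vector about the tool's x, y, z in degrees, then the closure, from 0 (fully open) to 1 (shut). In form: x y z rx ry rz grip; .... A call has 1 to 10 rows; each row is the pose to reach, as a shift and turn from the pose commanded when the call began, along the tool's axes at that moment; what a row does not reach only later rows make up. A row lasts 1/12 s, in which the tool goes at most 41.7 mm and 7.16 degrees, less where a joint would pass 70% of its speed; a pose out of reach is approached as far as the arm can. A call with a gripper value outside its range is refused whole. The fingers move at their own pace and stop on an object; the grip force is fixed at half the most. Time passes only in rows, so rows that repeat a pose let the fingers close. It gives the time, the measured TCP pose, the force and the opening at its end, in the units of the state.
- ctrl.read_state(): the state, without advancing time (a new reading comes with each control period).
- ctrl.get_image(name): name is "scene" or "side" or "wrist"; returns a dict with "img" (480x640x3 uint8, red, green, blue), "vfov" (degrees; the focal length in pixels is half the picture's height over the tangent of half this angle, whatever the lens; pixels are square), "cx", "cy" (the principal point, pixels), "T" (4x4, takes a point from camera to world coordinates); the wrist camera has in their place "tool_from_camera" (4x4, takes a point from camera to tool coordinates, whose origin is the TCP and whose axes are the tool frame's). Camera axes: x right, y up, looking along -z (the intrinsics and any distortion apply to the point x, -y, -z); pixel columns grow to the right and rows downward; lengths in mm; the calibration is good to about 2 mm. The wrist camera is an equidistant fisheye: a pixel r from the principal point sees the ray r / f radians off the axis. A picture is of the moment at which its call begins: read the wrist's pose just before it. There is no depth.
- ctrl.finish_job(): hands the job in, once; it reports no verdict.
Trained networks look in the newest picture that a camera, given by its name, has taken for a name from the list of things; names that differ only in an ending like _2 or _b are one class to them, and where a whole thing is asked for, a point or a joint stands for the part that bears it (a point fixed in the world has none). Each returns a list of dicts, best first, with "score" (0 to 1); they miss things now and then, are a little off and sometimes report something else, mostly with a low value. They report only what shows in the picture. A call takes as long as a camera call. They do not tell look-alikes from the thing itself.
- ctrl.boxes_of(camera, thing): "rect" ([left, top, right, bottom] in pixels, round what is visible of it).
- ctrl.cut_out(camera, thing): "pixels" (480x640 bool, what is visible of it) and "rect" ([left, top, right, bottom] in pixels, round what is visible of it).
The state is a dict: "clock": time; "qpos": joint angles; "qd": joint speeds; "tau": joint torques, N m; "eef_pos": TCP position; "tool_rot": TCP orientation; "force": force on the tool from outside, world axes, zero at the start; "torque": the same for the moment, N m; "width": finger opening in mm.
Only numpy, scipy, OpenCV 4.12 (cv2) and the standard library are available. Lean on these libraries where they do the work, as an engineer would, in place of code of your own. Each camera call takes 0.05 s, during which the arm holds its last target.

## Working session

There is one attempt and no reset: what is moved stays moved. The work goes in short steps, Python scripts to look and compute and a shell command to move; the robot and the scene stay as the last step left them, time stands still between calls to the robot, and variables do not carry over. Pictures are saved under pics/ and viewed, and the job is handed in when it is done.

```bash
ls; mkdir -p pics; python3 - <<'E'
from cell import ctrl
import cv2
s=ctrl.read_state();print(s)
for n in ("scene","side","wrist"):
    d=ctrl.get_image(n); cv2.imwrite(f"pics/{n}0.png",d["img"][:,:,::-1])
    print(n,{k:v for k,v in d.items() if k!="img"})
E
```

```text
pics
{'clock': 0.0, 'qpos': array([-0.06581799,  0.6293214 ,  0.03845544,  1.51839605, -0.02703661,
        0.99630189, -0.02000464]), 'qd': array([ 2.39943359e-04, -1.41954789e-03,  6.72291211e-04,  2.97983275e-05,
       -1.10130761e-03,  5.60790907e-05, -1.67567466e-03]), 'tau': array([-1.11932164e-03, -5.63405585e+01,  1.22606792e+00, -1.93450052e+01,
        1.09587883e-02,  1.05136272e-02, -8.84369996e-06]), 'eef_pos': array([6.49360306e+02, 4.28387630e-02, 2.30396388e+02]), 'tool_rot': array([ 3.14159084e+00,  1.90863903e-03, -1.81133181e-05]), 'force': array([-0.46119528,  0.30651395,  0.7106889 ]), 'torque': array([ 0.05464545,  0.02306939, -0.01349983]), 'width': 85.17650856298826}
scene {'vfov': 52.39397241412252, 'cx': 320.10037368899106, 'cy': 237.85150854566416, 'T': array([[ 8.32112822e-01, -4.37798810e-01,  3.40470929e-01,
         8.93281200e+02],
       [ 5.54555759e-01,  6.48503403e-01, -5.21451097e-01,
        -6.67005127e+02],
       [ 7.49411368e-03,  6.22716258e-01,  7.82411848e-01,
         9.82447567e+02],
       [ 0.00000000e+00,  0.00000000e+00,  0.00000000
[... 212 characters left out ...]
    [-6.74958072e-01, -5.62232142e-01,  4.77835347e-01,
         5.99402268e+02],
       [ 9.49865641e-03,  6.40925182e-01,  7.67544583e-01,
         1.09304189e+03],
       [ 0.00000000e+00,  0.00000000e+00,  0.00000000e+00,
         1.00000000e+00]])}
wrist {'vfov': 65.70646984690485, 'cx': 323.5045014581259, 'cy': 235.83194452076398, 'tool_from_camera': array([[ 9.99999350e-01, -1.07476761e-03, -3.79977202e-04,
         7.83322648e-01],
       [-1.13970439e-03, -9.49654172e-01, -3.13298029e-01,
        -8.02585030e+01],
       [-2.41243624e-05,  3.13298258e-01, -9.49654780e-01,
        -1.42337842e+02],
       [ 0.00000000e+00,  0.00000000e+00,  0.00000000e+00,
         1.00000000e+00]])}
```

View pics/scene0.png

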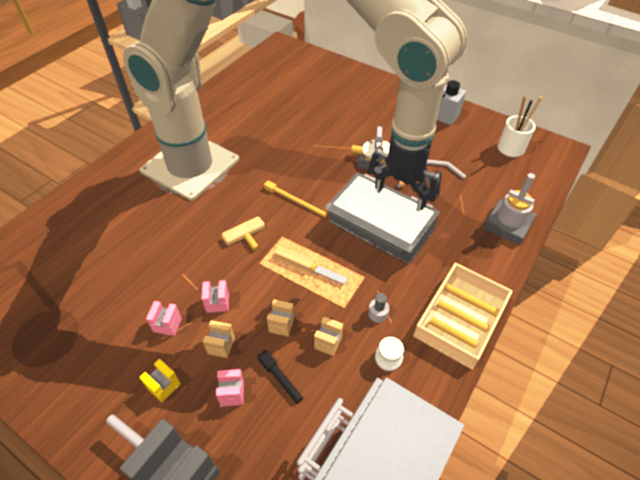

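View pics/side0.png

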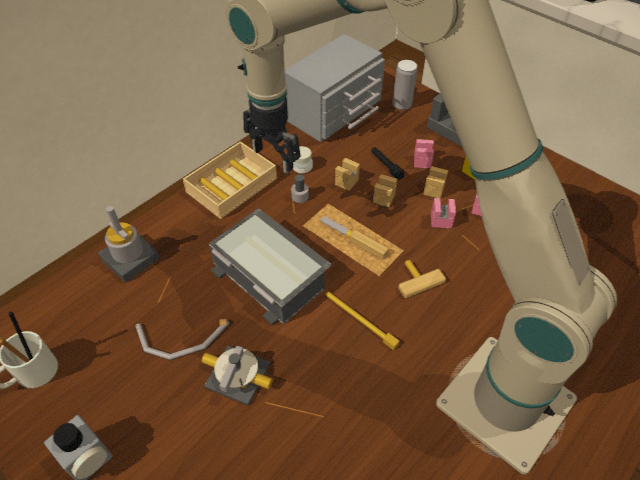

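View pics/wrist0.png

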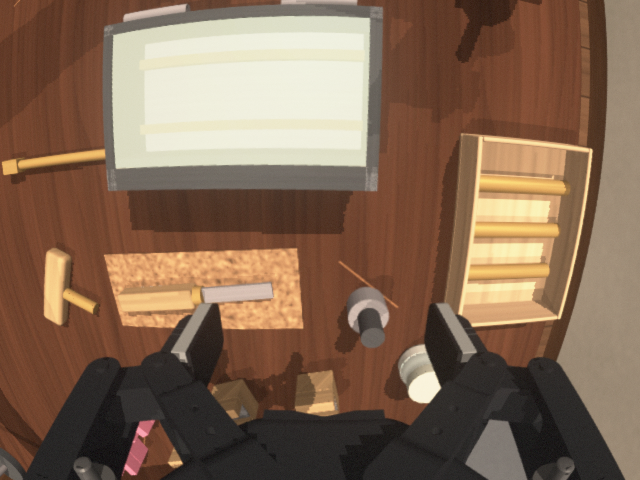

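```bash
cat > h.py <<'E'
from cell import ctrl
import numpy as np, cv2
from scipy.spatial.transform import Rotation as Rn
def tool(s=None):
    s=s or ctrl.read_state()
    T=np.eye(4);T[:3,:3]=Rn.from_euler('xyz',s['tool_rot']).as_matrix();T[:3,3]=s['eef_pos'];return T
class Cam: pass
def shot(name,save=None):
    c=Cam();c.name=name
    tw=tool()
    d=ctrl.get_image(name);c.img=d['img'];c.f=240/np.tan(np.radians(d['vfov'])/2);c.cx=d['cx'];c.cy=d['cy']
    c.T=tw@d['tool_from_camera'] if name=='wrist' else d['T']
    c.fish=name=='wrist'
    if save: cv2.imwrite(f'pics/{save}.png',c.img[:,:,::-1])
    return c
def proj(c,P):
    P=np.atleast_2d(P).astype(float);q=(P-c.T[:3,3])@c.T[:3,:3]
    x,y,z=q[:,0],-q[:,1],-q[:,2]
    if c.fish:
        r=np.hypot(x,y)+1e-9;th=np.arctan2(r,z);k=th/r
        return np.c_[c.cx+c.f*k*x,c.cy+c.f*k*y]
    return np.c_[c.cx+c.f*x/z,c.cy+c.f*y/z]
def ray(c,uv):
    uv=np.atleast_2d(uv).astype(float);a=(uv[:,0]-c.cx)/c.f;b=(uv[:,1]-c.cy)/c.f
    if c.fish:
        th=np.hypot(a,b)+1e-12;k=np.sin(th)/th;v=np.c_[a*k,b*k,np.cos(th)]
    else: v=np.c_[a,b,np.ones_like(a)]
    return (v*[1,-1,-1])@c.T[:3,:3].T
def onz(c,uv,z):
    v=ray(c,uv);o=c.T[:3,3];return o+v*((z-o[2])/v[:,2])[:,None]
def draw(c,P,col=(0,255,0),closed=True,img=None):
    p=np.round(proj(c,P)*8).astype(np.int32)
    cv2.polylines(img,[p.reshape(-1,1,2)],closed,col,1,cv2.LINE_AA,3)
def place(x,y,yaw,pts,z=0):
    pts=np.atleast_2d(pts).astype(float);cs,sn=np.cos(yaw),np.sin(yaw)
    return np.c_[x+cs*pts[:,0]-sn*pts[:,1],y+sn*pts[:,0]+cs*pts[:,1],z+pts[:,2]]
E
python3 - <<'E'
from h import *
import pickle
out={}
for n in ("scene","side","wrist"):
    c=shot(n)
    for t in ("bed","cover","blade","mat","valve","lever","saddle_a","sizing_plug","gauge","bocal"):
        r=ctrl.cut_out(n,t)
        for d in r[:6]:
            ys,xs=np.nonzero(d['pixels'])
            if len(xs)==0: continue
            m=np.array([xs.mean(),ys.mean()])
            hull=cv2.convexHull(np.c_[xs,ys].astype(np.float32)).reshape(-1,2)
            mar=cv2.minAreaRect(onz(c,hull,0)[:,:2].astype(np.float32))
            print(n,t,round(d['score'],2),np.round(d['rect']),len(xs),onz(c,m,0)[0,:2].round(),np.round(mar[0]),np.round(mar[1]),round(mar[2]))
        out[n,t]=r
E
```

```text
scene bed 0.72 [328. 172. 439. 263.] 5752 [564. 143.] [555. 152.] [213. 285.] 89
scene cover 0.9 [330. 173. 443. 251.] 4463 [554. 159.] [549. 165.] [171. 267.] 88
scene cover 0.44 [328. 173. 438. 263.] 5678 [565. 142.] [558. 151.] [209. 285.] 89
scene blade 0.8 [277. 245. 344. 285.] 767 [481. -99.] [491. -99.] [198.  38.] 5
scene mat 0.75 [259. 347. 304. 401.] 662 [ 597. -366.] [ 599. -369.] [ 30. 141.] 70
scene saddle_a 0.92 [313. 314. 344. 352.] 755 [ 635. -233.] [ 634. -232.] [58. 80.] 10
scene saddle_a 0.79 [204. 321. 238. 358.] 829 [ 439. -373.] [ 438. -373.] [66. 78.] 22
scene saddle_a 0.77 [141. 361. 182. 400.] 926 [ 402. -514.] [ 400. -513.] [59. 80.] 83
scene saddle_a 0.75 [216. 368. 247. 407.] 908 [ 531. -444.] [ 529. -444.] [56. 76.] 38
scene saddle_a 0.65 [149. 304. 181. 338.] 849 [ 301. -404.] [ 300. -402.] [80. 75.] 23
scene saddle_a 0.62 [264. 302. 293. 337.] 759 [ 520. -255.] [ 518. -254.] [60. 85.] 21
scene sizing_plug 0.76 [369. 295. 390. 323.] 434 [ 693. -107.] [ 692. -103.] [44. 76.] 13
scene sizing_plug 0.45 [326. 169. 438. 267.] 5533 [565. 142.] [557. 151.] [206
[... 2463 characters left out ...]
st saddle_a 0.96 [294. 366. 340. 418.] 1735 [ 642. -262.] [ 639. -265.] [59. 88.] 6
wrist saddle_a 0.92 [214. 377. 262. 427.] 1414 [ 531. -281.] [ 533. -285.] [57. 81.] 26
wrist saddle_a 0.69 [126. 441. 148. 475.] 471 [ 315. -461.] [ 311. -465.] [133.  28.] 58
wrist saddle_a 0.62 [134. 422. 157. 440.] 202 [ 361. -370.] [ 358. -374.] [72. 20.] 58
wrist saddle_a 0.49 [168. 450. 182. 468.] 154 [ 398. -445.] [ 399. -443.] [53. 22.] 74
wrist sizing_plug 0.91 [348. 286. 387. 348.] 1877 [ 701. -140.] [ 701. -145.] [47. 84.] 4
wrist sizing_plug 0.69 [102.   0. 384. 193.] 50550 [571. 103.] [555. 109.] [203. 303.] 89
wrist gauge 0.28 [118. 286. 275. 310.] 3081 [ 489. -117.] [ 490. -118.] [205.  35.] 6
```

```bash
cat >> h.py <<'E'
from scipy.optimize import minimize
from scipy.ndimage import distance_transform_edt
def box(x0,x1,y0,y1,z0,z1):
    return np.array([[x,y,z] for x in(x0,x1) for y in(y0,y1) for z in(z0,z1)],float)
BLOCKP=[box(-22.5,22.5,-25,25,0,36),box(-22.5,22.5,-25,-11,0,60),box(-22.5,22.5,11,25,0,60)]
BLOCKL=None
BLADEP=[box(-50,50,-12,12,0,24),box(50,140,-9,9,10,14)]
COVERP=[box(-120.5,120.5,-86,66,70,75)]
MATP=[box(-120,120,-50,50,0,3)]
def render(c,parts,x,y,yaw,z=0,ss=4):
    m=np.zeros((480*ss//1,640*ss//1),np.uint8) if False else np.zeros((480,640),np.float32)
    for p in parts:
        uv=proj(c,place(x,y,yaw,p,z)).astype(np.float32)
        h=cv2.convexHull(uv)
        t=np.zeros((480,640),np.uint8)
        cv2.fillConvexPoly(t,np.round(h*16).astype(np.int32),255,cv2.LINE_AA,4)
        m=np.maximum(m,t/255.)
    return m
def fit(obs,parts,p0,z=0,step=(8,8,.15)):
    """obs list of (cam,mask)"""
    def cost(p):
        e=0
        for c,m in obs:
            r=render(c,parts,p[0],p[1],p[2],z);m=m.astype(np.float32)
            e+=1-np.minimum(r,m).sum()/np.maximum(r,m).sum()
        return e/len(obs)
    best=None
    s=np.array([[0,0,0],[step[0],0,0],[0,step[1],0],[0,0,step[2]]])
    r=minimize(cost,p0,method='Nelder-Mead',options=dict(initial_simplex=np.array(p0)+s,xatol=.05,fatol=1e-5,maxiter=150))
    return r.x,r.fun
def near(c,thing,P,rad=25):
    """mask of thing nearest projected P"""
    uv=proj(c,P)[0];b=None
    for d in ctrl.cut_out(c.name,thing):
        ys,xs=np.nonzero(d['pixels'])
        if len(xs)==0: continue
        e=np.hypot(xs.mean()-uv[0],ys.mean()-uv[1])
        if e<rad and (b is None or e<b[0]): b=(e,d['pixels'])
    return None if b is None else b[1]
E
python3 - <<'E'
from h import *
C={n:shot(n) for n in("scene","side","wrist")}
def go(name,cl,parts,p0,cams,z=0,zc=20,yaws=(0,),rad=25):
    obs=[(C[n],m) for n in cams if (m:=near(C[n],cl,[p0[0],p0[1],zc],rad)) is not None]
    if not obs: print(name,'none');return
    rs=sorted([fit(obs,parts,(p0[0],p0[1],p0[2]+a),z) for a in yaws],key=lambda r:r[1])
    for r in rs[:2]: print(name,len(obs),r[0].round(3),round(r[1],3))
    for o in obs: print('   ',o[0].name,fit([o],parts,rs[0][0],z)[0].round(3))
go('cover','cover',COVERP,(556,100,0),("scene","side","wrist"),zc=72,rad=40)
go('mat','mat',MATP,(503,-112,.03),("side","wrist"),rad=40)
go('blade','blade',BLADEP,(465,-120,.1),("scene","side","wrist"),z=3,rad=40)
for p in ((642,-255),(530,-275),(450,-390)):
    go('blk','saddle_a',BLOCKP,(*p,0),("scene","side","wrist"),zc=30,yaws=(0,.5,1,1.5,2,2.6))
ims=[]
for n,xy in(("scene",(642,-255)),("scene",(530,-275)),("scene",(450,-390)),("side",(642,-255)),("side",(530,-275)),("side",(450,-390))):
    u,v=proj(C[n],[*xy,30])[0].astype(int);ims.append(cv2.resize(C[n].img[v-30:v+30,u-30:u+30],(260,260),interpolation=cv2.INTER_CUBIC))
cv2.imwrite('pics/blk.png',np.vstack([np.hstack(ims[:3]),np.hstack(ims[3:])])[:,:,::-1])
E
```

```text
cover 2 [ 5.75051e+02  1.10830e+02 -1.70000e-02] 0.036
    side [ 5.76064e+02  1.09615e+02 -2.10000e-02]
    wrist [ 5.74589e+02  1.11940e+02 -1.90000e-02]
mat 2 [ 5.03631e+02 -1.11115e+02  3.70000e-02] 0.31
    side [ 5.06545e+02 -1.09755e+02  3.20000e-02]
    wrist [ 5.03648e+02 -1.11822e+02  4.10000e-02]
blade 3 [ 4.55838e+02 -1.12797e+02  9.60000e-02] 0.203
    scene [ 4.55183e+02 -1.09328e+02  8.00000e-02]
    side [ 4.58804e+02 -1.10142e+02  8.50000e-02]
    wrist [ 4.55832e+02 -1.14732e+02  1.16000e-01]
blk 3 [ 643.404 -246.504    3.333] 0.189
blk 3 [ 6.43057e+02 -2.46515e+02  2.05000e-01] 0.19
    scene [ 643.091 -245.078    3.389]
    side [ 643.281 -247.411    3.447]
    wrist [ 643.342 -247.877    3.285]
blk 3 [ 5.31165e+02 -2.67054e+02  4.48000e-01] 0.252
blk 3 [ 5.31632e+02 -2.67564e+02  4.52000e-01] 0.252
    scene [ 5.31970e+02 -2.66425e+02  4.92000e-01]
    side [ 5.32073e+02 -2.68689e+02  4.45000e-01]
    wrist [ 536.147 -264.459    1.25 ]
blk 3 [ 4.52927e+02 -3.82524e+02  4.48000e-01] 0.379
blk 3 [ 452.741 -382.363    3.597] 0.38
    scene [ 4.52622e+02 -3.81620e+02  4.29000e-01]
    side [ 4.52936e+02 -3.82526e+02  4.47000e-01]
    wrist [ 411.263 -452.507    1.106]
```

View pics/blk.png

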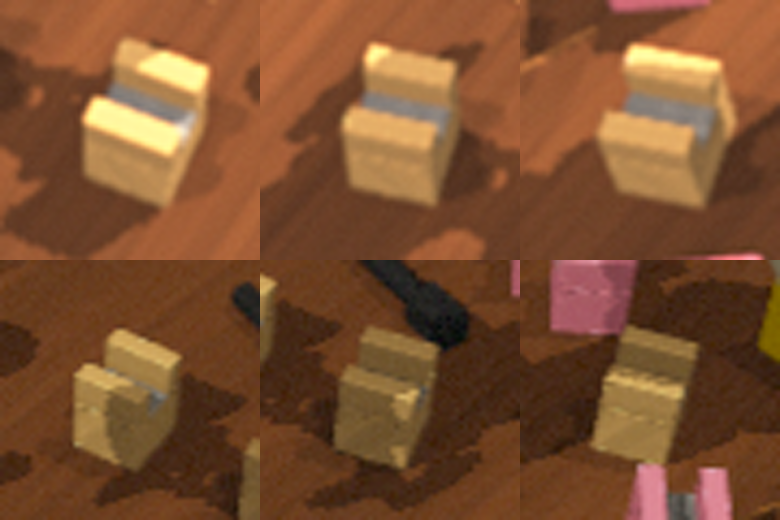

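```bash
python3 -m creep '-4.33 2.75 1.5 0 0 84 0;-4.33 2.75 1.5 0 0 84 0;-4.33 2.75 1.5 0 0 84 0;-4.33 2.75 2.0 0 0 84 0;-4.33 2.75 2.0 0 0 84 0;-4.33 2.75 2.0 0 0 84 0;-4.33 2.75 2.0 0 0 84 0;-4.33 2.75 2.0 0 0 84 0;-4.33 2.75 2.0 0 0 84 0;-4.33 2.75 2.0 0 0 84 0'; python3 -m creep '0 0 0 0 0 14 0;0 0 0 0 0 14 0;0 0 0 0 0 14 0'
python3 - <<'E'
from h import *
C={n:shot(n) for n in("scene","side","wrist")}
s=ctrl.read_state();print(s['eef_pos'],np.degrees(s['tool_rot']),s['qpos'])
for n in C:
    m=near(C[n],'blade',[490,-110,15],60)
    if m is not None: print(n,*fit([(C[n],m)],BLADEP,(456,-112,.1),3))
c=C['wrist'];im=c.img[:,:,::-1].copy()
for p in BLADEP: 
    draw(c,place(456,-112,.096,p,3)[[0,2,6,4]],img=im);draw(c,place(456,-112,.096,p,3)[[1,3,7,5]],img=im)
draw(c,place(503.6,-111.5,.037,MATP[0])[[1,3,7,5]],(255,0,0),img=im)
cv2.imwrite('pics/w1.png',im)
E
```

```text
clock: 3.63
eef_pos: [477.0, -110.0, 151.5]
tool_rot: [-3.141, -0.0, -1.256]
force: [-0.0, -0.3, 0.4]
width: 85.2
clock: 3.88
eef_pos: [477.1, -109.8, 151.4]
tool_rot: [-3.141, -0.0, -1.497]
force: [0.2, -0.7, 0.1]
width: 85.6
[ 476.95161775 -109.8278714   151.36448911] [-1.79989429e+02 -5.17492595e-04 -8.54193893e+01] [-0.12703033  0.56050107  0.43422332  2.0467733  -0.39824346  0.61486353
 -0.91262565]
scene [ 4.56568460e+02 -1.10543893e+02  9.64643453e-02] 0.2036776357935196
side [ 4.57274298e+02 -1.11505974e+02  9.78573221e-02] 0.11560327950140625
wrist [ 4.54873560e+02 -1.14215074e+02  1.10927045e-01] 0.07577561975148661
```

View pics/w1.png

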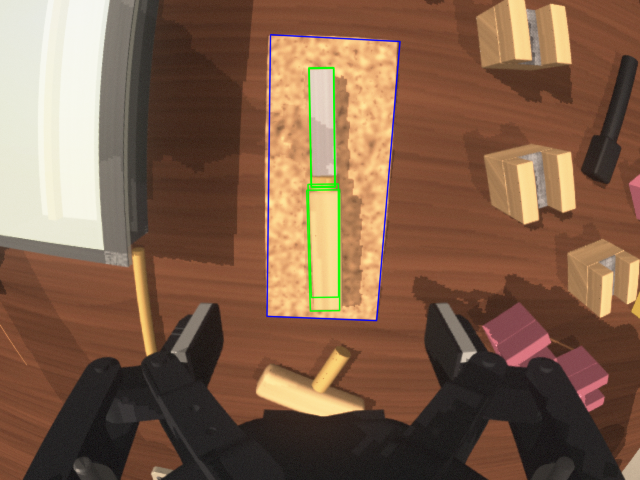

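```bash
python3 -m creep '0 0 1 0 0 -1.5 0;0 0 2 0 0 -1.5 0;0 0 3 0 0 -1.5 0;0 0 3.4 0 0 -1.5 0;0 0 3.58 0 0 -1.5 0;0 0 3.58 0 0 -1.5 0;0 0 3.58 0 0 -1.5 1;0 0 3.58 0 0 -1.5 1;0 0 3.58 0 0 -1.5 1;0 0 3.58 0 0 -1.5 1'; python3 -m creep '0 0 0 0 0 0 1;0 0 0 0 0 0 1;0 0 0 0 0 0 1;0 0 0 0 0 0 1;0 0 0 0 0 0 1;0 0 0 0 0 0 1'
```

```text
clock: 5.02
eef_pos: [477.8, -110.0, 9.4]
tool_rot: [-3.139, -0.001, -1.468]
force: [-0.2, -0.1, 0.9]
width: 38.5
clock: 5.52
eef_pos: [477.6, -110.0, 9.2]
tool_rot: [-3.14, -0.0, -1.468]
force: [0.1, -0.2, 8.0]
width: 22.8
```

```bash
python3 -m creep '0 0 -1 0 0 0 1;0 0 -2 0 0 0 1;0 0 -3 0 0 0 1;0 0 -3.5 0 0 -83.3 1;0.32 -2.38 -3.5 0 0 -83.3 1;0.32 -2.38 -3.5 0 0 -83.3 1;0.32 -2.38 -3.5 0 0 -83.3 1;0.32 -2.38 -3.5 0 0 -83.3 1;0.32 -2.38 -3.5 0 0 -83.3 1;0.32 -2.38 -3.5 0 0 -83.3 1'; python3 -m creep '0 0 0 0 0 -33 1;0 0 0 0 0 -33 1;0 0 0 0 0 -33 1;0 0 0 0 0 -33 1;0 0 0 0 0 -33 1;0 0 0 0 0 -33 1'
python3 - <<'E'
from h import *
C={n:shot(n,n+'2') for n in("scene","side","wrist")}
s=ctrl.read_state();print(s['eef_pos'],np.degrees(s['tool_rot']),s['force'])
for n in C:
    m=near(C[n],'cover',[575,100,72],60)
    if m is not None: print(n,*fit([(C[n],m)],COVERP,(575,111,-.017)))
E
```

```text
clock: 6.35
eef_pos: [572.7, -112.8, 148.1]
tool_rot: [3.141, 0.0, -0.587]
force: [-0.5, 0.4, -1.2]
width: 23.0
clock: 6.85
eef_pos: [572.4, -113.0, 148.2]
tool_rot: [-3.141, 0.0, -0.016]
force: [0.2, -0.7, -2.0]
width: 22.7
[ 572.5848366  -113.01155528  148.16915195] [ 1.79995564e+02  1.21503739e-02 -1.11929641e+00] [-0.39286162  0.34746638 -1.48062493]
scene [ 5.76308582e+02  1.16789829e+02 -5.16062393e-02] 0.26569913246702814
side [ 5.77417692e+02  1.07574789e+02 -2.85485013e-02] 0.06261809119867467
```

View pics/wrist2.png

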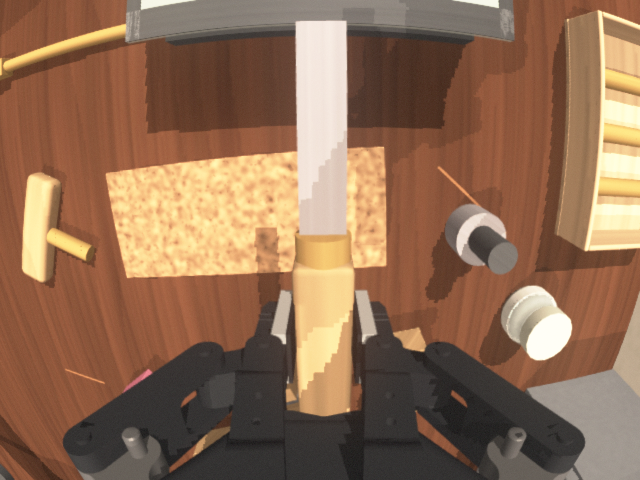

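View pics/scene2.png

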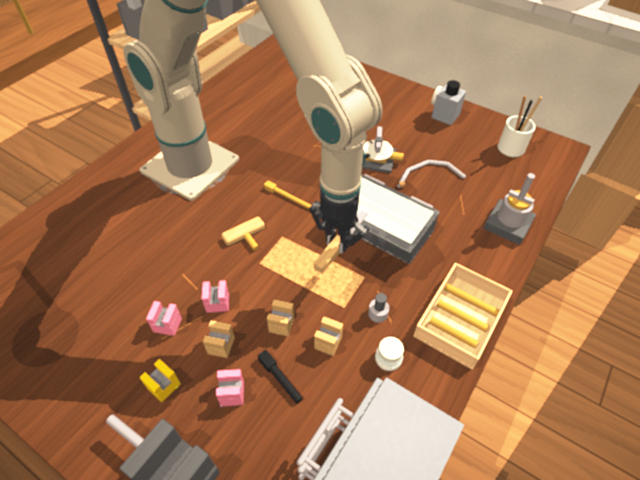

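```bash
python3 - <<'E'
from h import *
c=shot('wrist');p=tool()[:3,3]
for dz in(-2,5.8,12): print(dz,proj(c,[p[0],p[1]+118,p[2]+dz]),proj(c,[p[0],p[1]+28,p[2]+dz]))
print(proj(c,[573.5,24.8,70]),proj(c,[573.5,24.8,75]))
E
```

```text
-2 [[315.95996327  22.45476132]] [[320.26707802 246.54998539]]
5.8 [[315.53486874  17.28772707]] [[320.10263363 253.3048953 ]]
12 [[315.16228442  12.77222078]] [[319.96028104 259.1742217 ]]
[[319.24053477  22.79850108]] [[319.14241163  20.7009744 ]]
```

```bash
python3 -m creep '0 0 1 0 0 0 1;0 0 2 0 0 0 1;0 0 2.25 0 0 0 1;0 0 2.25 0 0 0 1;0 0 2.25 0 0 0 1'
python3 - <<'E'
from h import *
c=shot('wrist','w3');print(ctrl.read_state()['eef_pos'])
c=shot('side');cv2.imwrite('pics/s3.png',cv2.resize(c.img[180:340,190:440,::-1],None,fx=3,fy=3))
E
```

```text
clock: 7.62
eef_pos: [573.0, -113.0, 58.5]
tool_rot: [3.142, 0.0, -0.017]
force: [1.0, -0.9, -1.2]
width: 22.6
[ 574.08491511 -113.2101928    59.52954495]
```

View pics/w3.png

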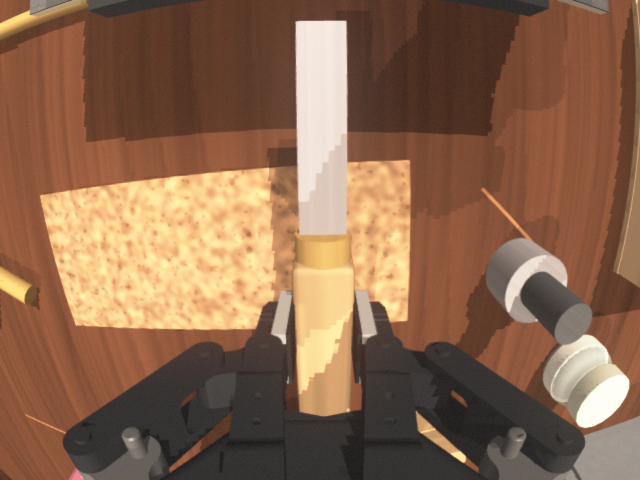

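View pics/s3.png

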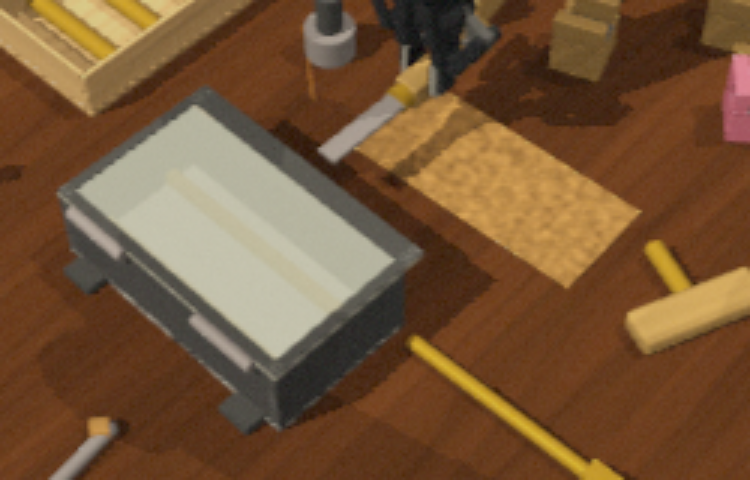

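```bash
python3 -m creep '0 -0.25 0 0 0 0 1;0 -0.45 0 0 0 0 1;0 -0.65 0 0 0 0 1;0 -0.8 0 0 0 0 1;0 -0.8 0 0 0 0 1'
python3 - <<'E'
from h import *
c=shot('wrist','w4');s=ctrl.read_state();print(s['eef_pos'],s['force'])
c=shot('side');cv2.imwrite('pics/s4.png',cv2.resize(c.img[180:340,190:440,::-1],None,fx=3,fy=3))
E
```

```text
clock: 8.13
eef_pos: [573.7, -77.9, 58.5]
tool_rot: [-3.14, -0.0, -0.014]
force: [-0.4, 0.9, -1.6]
width: 22.6
[573.60777637 -79.26735568  58.39226118] [ 0.60525285 -0.25216458 -1.12536981]
```

View pics/w4.png

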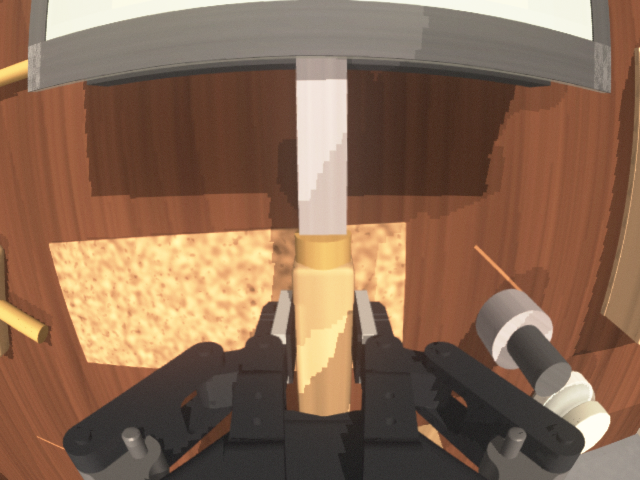

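View pics/s4.png

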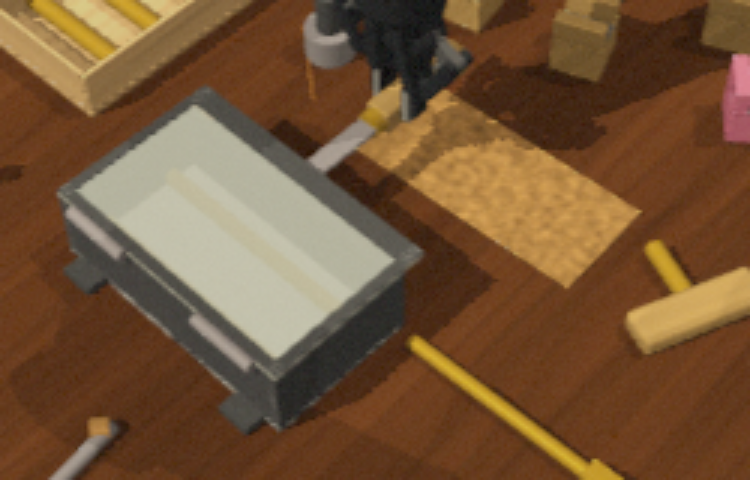

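```bash
python3 -m creep '0 -0.02 -0.3 0 0 0 1;0 -0.1 -0.6 0 0 0 1;0 -0.2 -1.0 0 0 0 1;0 -0.4 -1.4 0 0 0 1;0 -0.66 -1.75 0 0 0 1;0 -0.66 -1.75 0 0 0 1'
python3 - <<'E'
from h import *
c=shot('wrist','w5');s=ctrl.read_state();print(s['eef_pos'],s['force'])
c=shot('side');cv2.imwrite('pics/s5.png',cv2.resize(c.img[150:340,190:440,::-1],None,fx=3,fy=3))
E
```

```text
clock: 8.73
eef_pos: [576.1, -53.0, 131.9]
tool_rot: [-3.141, -0.006, -0.016]
force: [1.4, 1.2, -1.3]
width: 22.3
[575.3322489  -53.80659819 130.43290122] [ 0.25652778 -1.04155227 -0.93690099]
```

View pics/w5.png

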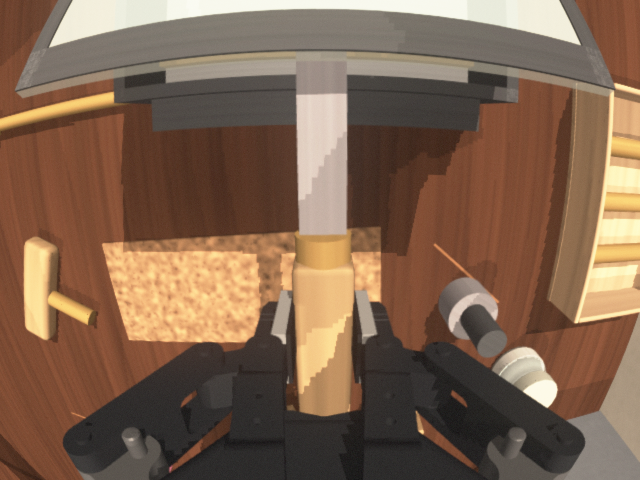

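View pics/s5.png

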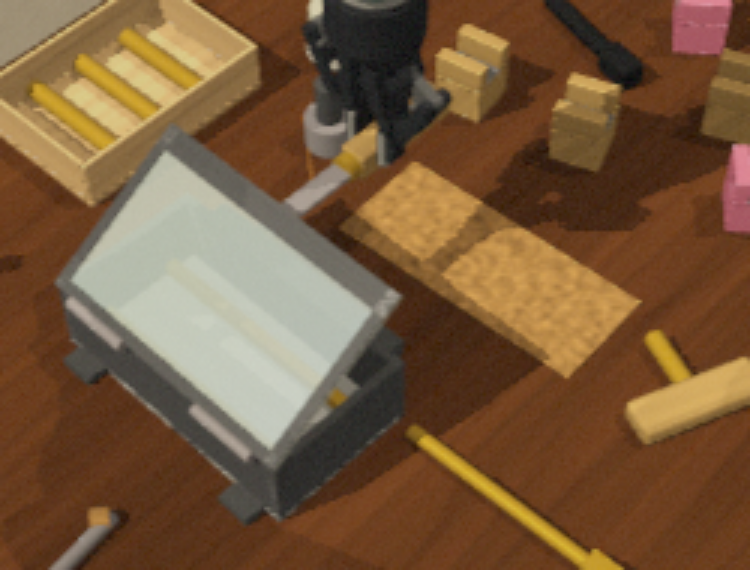

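```bash
python3 -m creep '0 -0.3 -0.28 0 0 0 1;0 -0.66 -0.53 0 0 0 1;0 -1.0 -0.73 0 0 0 1;0 -1.38 -0.87 0 0 0 1;0 -1.75 -0.96 0 0 0 1;0 -2.1 -1.03 0 0 0 1;0 -2.46 -1.06 0 0 0 1;0 -2.82 -1.08 0 0 0 1;0 -3.29 -1.03 0 0 0 1;0 -3.29 -1.03 0 0 0 1'
python3 - <<'E'
from h import *
c=shot('wrist','w6');s=ctrl.read_state();print(s['eef_pos'],s['force'])
c=shot('side');cv2.imwrite('pics/s6.png',cv2.resize(c.img[100:340,190:440,::-1],None,fx=2.5,fy=2.5))
c=shot('scene');cv2.imwrite('pics/c6.png',cv2.resize(c.img[60:300,250:500,::-1],None,fx=2.5,fy=2.5))
E
```

```text
clock: 9.67
eef_pos: [575.5, 82.1, 169.1]
tool_rot: [-3.138, 0.001, -0.012]
force: [1.1, 1.4, -1.6]
width: 22.8
[575.49637379  79.63714341 169.05991127] [ 0.18362817  0.02795781 -0.86538409]
```

View pics/c6.png

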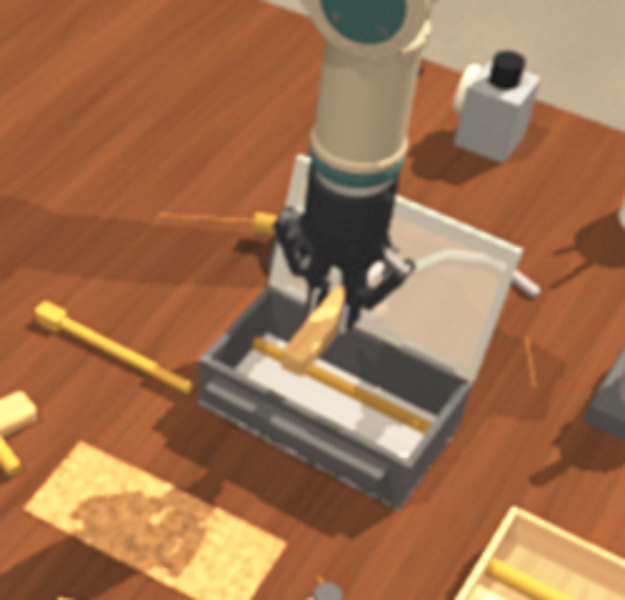

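View pics/s6.png

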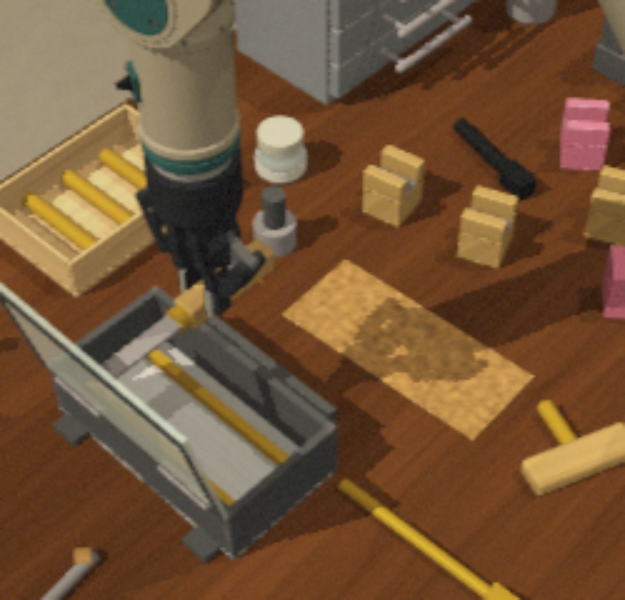

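```bash
python3 -m creep '0 1 0 0 0 0 1;0 2 0 0 0 0 1;-0.5 3 0 0 0 0 1;-1 4 0 0 0 10 1;-2 4.75 0 0 0 83.3 1;-2.37 4.75 0 0 0 83.3 1;-2.37 4.75 0 0 0 83.3 1;-2.37 4.75 0 0 0 83.3 1;-2.37 4.75 0 0 0 83.3 1;-2.37 4.75 0 0 0 83.3 1'; python3 -m creep '0 0 0 0 0 40.4 1;0 0 0 0 0 40.4 1;0 0 0 0 0 40.4 1;0 0 0 0 0 40.4 1;0 0 0 0 0 40.4 1;0 0 0 0 0 40.4 1;0 0 0 0 0 40.4 1'
```

```text
clock: 10.65
eef_pos: [477.3, -113.1, 169.6]
tool_rot: [3.141, -0.0, -0.902]
force: [0.1, -0.0, -1.7]
width: 22.8
clock: 11.23
eef_pos: [477.5, -112.6, 169.4]
tool_rot: [3.141, -0.001, -1.601]
force: [-0.5, -0.9, -2.3]
width: 22.4
```

```bash
python3 -m creep '0 0 1 0 0 -4 1;0 0 2 0 0 -4 1;0 0 3 0 0 -4 1;0 0 3.6 0 0 -4 1;0 0 3.9 0 0 -4 1;0 0 3.96 0 0 -4 1;0 0 3.96 0 0 -4 1;0 0 3.96 0 0 -4 0.4;0 0 3.96 0 0 -4 0.2;0 0 3.96 0 0 -4 0'; python3 -m creep '0 0 0 0 0 0 0;0 0 0 0 0 0 0;0 0 -1 0 0 0 0;0 0 -2 0 0 0 0;0 0 -3 0 0 0 0;0 0 -3 0 0 0 0'
python3 - <<'E'
from h import *
C={n:shot(n,n+'7') for n in("scene","side","wrist")}
s=ctrl.read_state();print(s['eef_pos'],np.degrees(s['tool_rot']))
BOXB=[box(-112.5,112.5,-58,58,70,70)]
for n in C:
    m=near(C[n],'blade',[490,-110,15],60)
    if m is not None: print(n,*fit([(C[n],m)],BLADEP,(456,-112,.04),3))
    for xy in ((643,-247),(532,-267.5),(453,-382.5)):
        m=near(C[n],'saddle_a',[*xy,30],30)
        if m is not None: print(' ',n,*fit([(C[n],m)],BLOCKP,(*xy,.2 if xy[0]>600 else .45)))
E
```

```text
clock: 12.07
eef_pos: [478.6, -111.8, 11.5]
tool_rot: [-3.14, -0.001, -1.527]
force: [0.7, 0.2, -0.9]
width: 58.1
clock: 12.57
eef_pos: [481.8, -112.8, 136.9]
tool_rot: [-3.131, -0.003, -1.528]
force: [0.6, -0.6, 0.1]
width: 85.9
[ 478.19773609 -110.78313076  131.30772947] [-1.79937246e+02  1.70488513e-02 -8.74676508e+01]
scene [ 4.55851226e+02 -1.09430567e+02  4.64344283e-02] 0.17979932655929542
  scene [ 6.42781409e+02 -2.45002206e+02  2.59425838e-01] 0.13919087012212317
  scene [ 5.31545383e+02 -2.67034614e+02  4.63146519e-01] 0.1333045175815668
  scene [ 453.16841912 -380.85347627    0.49239238] 0.12764423484707121
side [ 4.57369342e+02 -1.12249037e+02  5.01853116e-02] 0.18091664550477682
  side [ 531.60960512 -268.73777176    0.5626392 ] 0.33156216091802837
  side [ 453.33957812 -383.72050588    0.46377365] 0.12785856553800667
wrist [ 4.55748196e+02 -1.13956391e+02  5.72104865e-02] 0.054409724624770894
  wrist [ 6.43862932e+02 -2.48849856e+02  1.81313603e-01] 0.03424419825924929
  wrist [ 5.31896214e+02 -2.70179818e+02  3.08066330e-01] 0.06397679489130403
  wrist [ 4.52697061e+02 -3.86532491e+02  3.56461598e-01] 0.03747389126397216
```

View pics/wrist7.png

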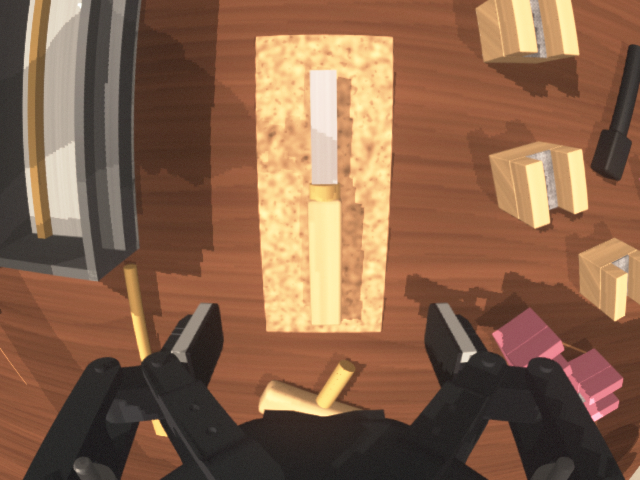

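View pics/scene7.png

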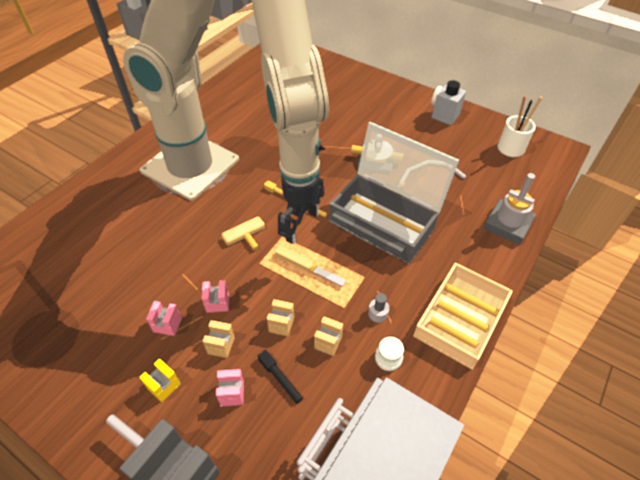

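```bash
cat >> h.py <<'E'
def units(x=None,y=None,z=None,yaw=None):
    s=ctrl.read_state();T=tool(s);p=T[:3,3];t=np.array([v if v is not None else p[i] for i,v in enumerate((x,y,z))])
    d=T[:3,:3].T@(t-p)/40;cur=np.arctan2(T[1,0],T[0,0])
    dy=0 if yaw is None else (yaw-cur+np.pi)%(2*np.pi)-np.pi
    print('pos',p.round(1),'yaw %.2f'%np.degrees(cur),'-> units',d.round(3),'rz %.1f'%-np.degrees(dy))
E
python3 -c "
from h import *
units(643.9,-248.8,131,.185-np.pi/2)"
```

```text
pos [ 478.  -111.4  130.8] yaw -87.53 -> units [ 3.611 -3.996 -0.008] rz -8.1
```

```bash
python3 -m creep '3.61 -4 0 0 0 -8 0;3.61 -4 0 0 0 -8 0;3.61 -4 0 0 0 -8 0;3.61 -4 0 0 0 -8 0;3.61 -4 0 0 0 -8 0;3.61 -4 0 0 0 -8 0;3.61 -4 0 0 0 -8 0;3.61 -4 0 0 0 -8 0'
python3 - <<'E'
from h import *
c=shot('wrist','w8')
m=near(c,'saddle_a',[643.9,-248,30],60)
if m is not None: print(*fit([(c,m)],BLOCKP,(643.9,-248.8,.185)))
units(643.9,-248.8,20,.185-np.pi/2)
E
```

```text
clock: 13.98
eef_pos: [643.2, -248.4, 130.0]
tool_rot: [3.14, 0.001, -1.388]
force: [-0.4, 0.2, 0.2]
width: 85.5
[ 6.42849470e+02 -2.48459654e+02  1.81620893e-01] 0.060182333234633956
pos [ 642.9 -247.1  130.5] yaw -79.49 -> units [ 0.052 -0.02   2.763] rz -0.1
```

View pics/w8.png

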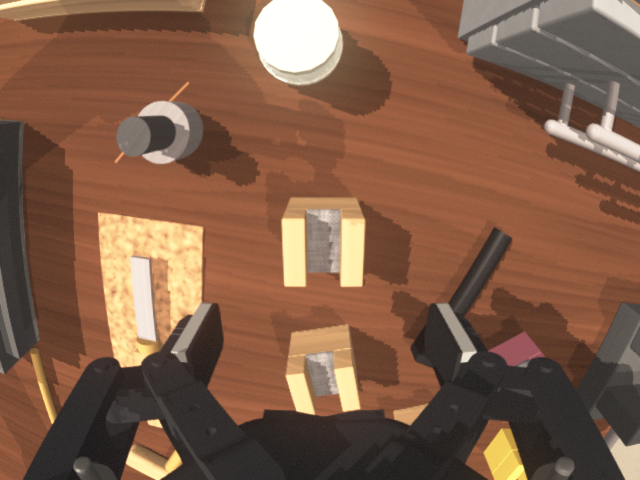

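```bash
python3 -m creep '0.03 0 1 0 0 0 0;0.03 0 2 0 0 0 0;0.03 0 2.6 0 0 0 0;0.03 0 2.76 0 0 0 0;0.03 0 2.76 0 0 0 0;0.03 0 2.76 0 0 0 1;0.03 0 2.76 0 0 0 1;0.03 0 2.76 0 0 0 1;0.03 0 2.76 0 0 0 1;0.03 0 2.76 0 0 0 1';python3 -m creep '0 0 0 0 0 0 1;0 0 0 0 0 0 1'; python3 -c "
from h import *
units(643,-248,180,-.017-np.pi/2)"
```

```text
clock: 14.92
eef_pos: [646.1, -250.5, 23.1]
tool_rot: [-3.138, -0.002, -1.388]
force: [0.4, -0.5, 5.9]
width: 49.3
clock: 15.08
eef_pos: [646.1, -250.5, 23.2]
tool_rot: [-3.138, -0.002, -1.388]
force: [0.2, 0.5, 6.6]
width: 49.2
pos [ 646.1 -250.5   23.2] yaw -79.51 -> units [-0.067  0.05  -3.922] rz 11.5
```

```bash
python3 -m creep '0 0 -1 0 0 0 1;0 0 -2 0 0 0 1;0 0 -3 0 0 0 1;0 0 -4.2 0 0 0 1;0 0 -4.2 0 0 11.5 1;0 0 -4.2 0 0 11.5 1;0 0 -4.2 0 0 11.5 1';python3 -c "
from h import *
units(610,111,190,-.017-np.pi/2)"
```

```text
clock: 15.67
eef_pos: [645.0, -249.9, 190.8]
tool_rot: [-3.138, -0.001, -1.59]
force: [-0.0, -0.2, -0.8]
width: 49.2
pos [ 645.  -249.9  190.8] yaw -91.12 -> units [-9.005e+00  1.051e+00  8.000e-03] rz -0.1
```

```bash
python3 -m creep '-9 1.05 0 0 0 0 1;-9 1.05 0 0 0 0 1;-9 1.05 0 0 0 0 1;-9 1.05 0 0 0 0 1;-9 1.05 0 0 0 0 1;-9 1.05 0 0 0 0 1;-9 1.05 0 0 0 0 1;-9 1.05 0 0 0 0 1;-9 1.05 0 0 0 0 1;-9 1.05 0 0 0 0 1';python3 -m creep '0 0 0 0 0 0 1;0 0 0 0 0 0 1';python3 - <<'E'
from h import *
units(610,111,190,-.017-np.pi/2)
c=shot('wrist','w9');im=c.img[:,:,::-1].copy()
B=np.array([[-120.5,-66,70],[120.5,-66,70],[120.5,66,70],[-120.5,66,70]])
I=np.array([[-112.5,-58,70],[112.5,-58,70],[112.5,58,70],[-112.5,58,70]])
R=np.array([[-112.5,-29,18],[112.5,-29,18],[112.5,29,18],[-112.5,29,18]])
S=np.array([[112.5,-29,6],[112.5,29,6]])
for q,col in((B,(0,255,0)),(I,(0,255,255)),(R,(255,0,255)),(S,(0,0,255))): draw(c,place(575.5,110.5,-.019,q),col,img=im,closed=len(q)>2)
cv2.imwrite('pics/w9o.png',im)
E
```

```text
clock: 16.5
eef_pos: [606.9, 121.6, 187.3]
tool_rot: [3.139, 0.006, -1.574]
force: [0.9, 0.4, -0.5]
width: 49.0
clock: 16.67
eef_pos: [608.5, 110.0, 188.4]
tool_rot: [3.141, -0.001, -1.587]
force: [0.7, -0.1, -0.3]
width: 49.2
pos [608.5 110.  188.4] yaw -90.94 -> units [-0.024 -0.037 -0.041] rz 0.0
```

View pics/w9o.png

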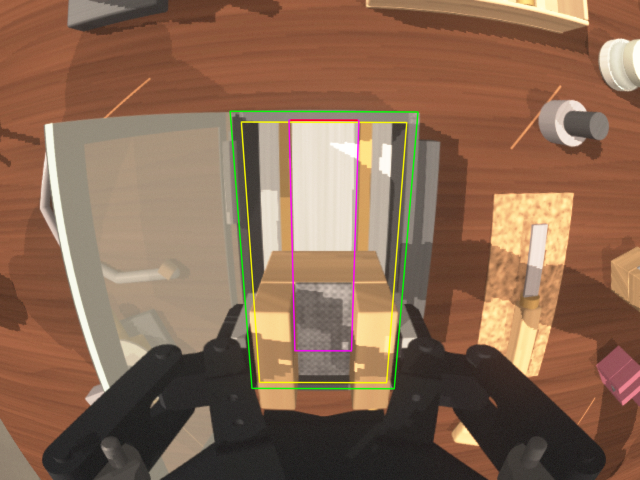

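```bash
python3 -c "
from h import *
units(655,109,36,-.019-np.pi/2)"; python3 -m creep '0.03 -1.15 0 0 0 0.2 1;0.03 -1.15 1 0 0 0.2 1;0.03 -1.15 2 0 0 0.2 1;0.03 -1.15 2.8 0 0 0.2 1;0.03 -1.15 3.3 0 0 0.2 1;0.03 -1.15 3.7 0 0 0.2 1;0.03 -1.15 3.8 0 0 0.2 1;0.03 -1.15 3.8 0 0 0.2 1';python3 - <<'E'
from h import *
units(655,109,29,-.019-np.pi/2)
c=shot('wrist','w10')
c=shot('side');cv2.imwrite('pics/s10.png',cv2.resize(c.img[140:340,150:400,::-1],None,fx=3,fy=3))
E
```

```text
pos [608.7 109.1 188.5] yaw -91.06 -> units [-0.025 -1.157  3.813] rz 0.0
clock: 17.38
eef_pos: [654.0, 106.6, 35.3]
tool_rot: [3.139, -0.001, -1.594]
force: [0.5, 0.5, 0.5]
width: 49.4
pos [654.  106.6  35.3] yaw -91.35 -> units [-0.06  -0.024  0.158] rz -0.3
```

View pics/w10.png

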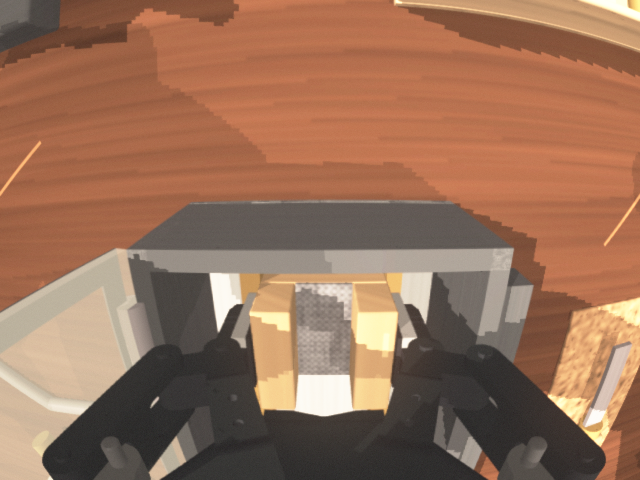

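View pics/s10.png

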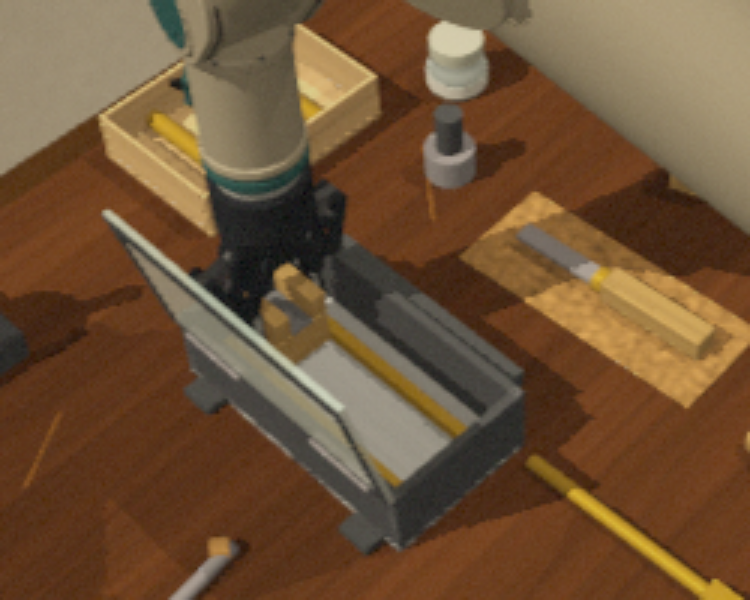

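```bash
python3 -m creep '-0.06 0 0.08 0 0 -0.3 1;-0.06 0 0.15 0 0 -0.3 1;-0.06 0 0.15 0 0 -0.3 1';python3 -m creep '0 -0.05 0 0 0 0 1;0 -0.1 0 0 0 0 1;0 -0.15 0 0 0 0 1;0 -0.2 0 0 0 0 1;0 -0.2 0 0 0 0 1'
```

```text
clock: 17.73
eef_pos: [654.9, 111.8, 30.9]
tool_rot: [-3.141, 0.001, -1.586]
force: [-0.3, -0.1, -0.6]
width: 49.1
clock: 18.15
eef_pos: [663.5, 111.0, 30.7]
tool_rot: [-3.141, -0.0, -1.587]
force: [0.7, 0.1, 0.1]
width: 49.5
```

```bash
python3 -m creep '0.05 0 0.03 0 0 0 1;0.05 0 0.06 0 0 0 1;0.05 0 0.06 0 0 0 1';python3 -m creep '0 -0.03 0 0 0 0 1;0 -0.06 0 0 0 0 1;0 -0.1 0 0 0 0 1;0 -0.13 0 0 0 0 1;0 -0.13 0 0 0 0 1'
```

```text
clock: 18.4
eef_pos: [663.0, 109.1, 29.2]
tool_rot: [-3.141, 0.001, -1.587]
force: [-1.3, 1.4, 6.6]
width: 49.5
clock: 18.82
eef_pos: [667.4, 109.0, 29.2]
tool_rot: [3.14, 0.001, -1.587]
force: [-3.4, 0.2, 8.0]
width: 49.4
```

Floor contact; push a little more until the stop.

```bash
python3 -m creep '0 -0.04 -0.02 0 0 0 1;0 -0.08 -0.03 0 0 0 1;0 -0.08 -0.03 0 0 0 1';python3 -m creep '0 -0.04 0 0 0 0 1;0 -0.08 0 0 0 0 1;0 -0.08 0 0 0 0 1'
```

```text
clock: 19.07
eef_pos: [667.3, 109.0, 29.2]
tool_rot: [3.134, 0.001, -1.588]
force: [-10.0, -0.3, 7.7]
width: 49.7
clock: 19.32
eef_pos: [667.1, 109.1, 29.3]
tool_rot: [3.127, 0.002, -1.588]
force: [-17.6, 0.9, 15.4]
width: 49.6
```

```bash
python3 -m creep '0 0.12 0 0 0 0 1;0 0.12 0 0 0 0 1;0 0.12 0 0 0 0 0.25;0 0.12 0 0 0 0 0.25;0 0.12 0 0 0 0 0.25;0 0.12 0 0 0 0 0.25;0 0.12 -0.5 0 0 0 0.25;0 0.12 -1.5 0 0 0 0.25;0 0.12 -2.5 0 0 0 0.25;0 0.12 -4 0 0 0 0.25';python3 - <<'E'
from h import *
c=shot('wrist','w11');im=c.img[:,:,::-1].copy()
for q in BLOCKP: draw(c,place(665.5,108.8,-.019,q,6)[[1,3,7,5]],img=im)
cv2.imwrite('pics/w11.png',im)
m=near(c,'saddle_a',[665,109,40],60)
if m is not None: print(fit([(c,m)],BLOCKP,(665,109,-.02),6))
units(531.8,-269,140,.35-np.pi/2)
E
```

```text
clock: 20.15
eef_pos: [669.4, 108.7, 171.9]
tool_rot: [3.141, -0.001, -1.587]
force: [1.6, 0.4, 0.1]
width: 64.2
(array([ 6.61344346e+02,  1.08787578e+02, -1.44003608e-02]), np.float64(0.27667319490272524))
pos [675.  108.4 179. ] yaw -90.92 -> units [9.492 3.443 0.913] rz -21.0
```

View pics/w11.png

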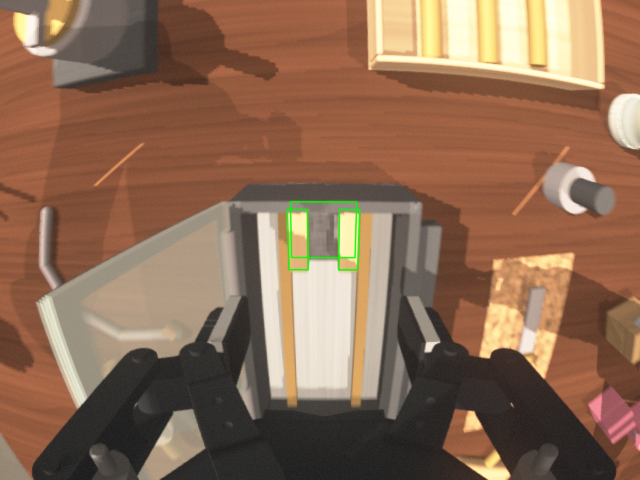

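```bash
python3 -m creep '9.5 3.44 0 0 0 -21 0;9.5 3.44 0.9 0 0 -21 0;9.5 3.44 0.9 0 0 -21 0;9.5 3.44 0.9 0 0 -21 0;9.5 3.44 0.9 0 0 -21 0;9.5 3.44 0.9 0 0 -21 0;9.5 3.44 0.9 0 0 -21 0;9.5 3.44 0.9 0 0 -21 0;9.5 3.44 0.9 0 0 -21 0;9.5 3.44 0.9 0 0 -21 0';python3 -m creep '0.3 0.1 0 0 0 0 0;0.3 0.1 0 0 0 0 0;0.3 0.1 0 0 0 0 0;0.3 0.1 0 0 0 0 0';python3 - <<'E'
from h import *
C={n:shot(n,n+'12') for n in("scene","side","wrist")}
for n in C:
  c=C[n]
  for xy in ((532,-269),(453,-385)):
    m=near(c,'saddle_a',[*xy,30],60 if n=='wrist' else 30)
    if m is not None: print(n,fit([(c,m)],BLOCKP,(*xy,.4)))
units(531.8,-269,20,.35-np.pi/2)
E
```

```text
clock: 21.08
eef_pos: [523.8, -273.2, 134.7]
tool_rot: [3.14, -0.002, -1.224]
force: [-0.7, -0.6, 1.0]
width: 85.7
clock: 21.42
eef_pos: [527.3, -279.1, 134.7]
tool_rot: [-3.141, 0.002, -1.218]
force: [-0.0, -0.2, -0.2]
width: 85.4
scene (array([ 5.31772675e+02, -2.67485119e+02,  3.80653754e-01]), np.float64(0.07184324434784228))
scene (array([ 4.51677166e+02, -3.82172452e+02,  3.99263791e-01]), np.float64(0.10166404468860157))
side (array([ 5.32417976e+02, -2.68991687e+02,  4.75517118e-01]), np.float64(0.13810723961943172))
side (array([ 4.53978111e+02, -3.84694575e+02,  4.46876295e-01]), np.float64(0.10468775882060632))
wrist (array([ 5.30849440e+02, -2.70126986e+02,  3.52150188e-01]), np.float64(0.04322723185643562))
wrist (array([ 449.68643289, -381.69496019,    0.58096886]), np.float64(0.256873122934562))
pos [ 526.4 -281.   135. ] yaw -69.88 -> units [-0.236 -0.23   2.875] rz 0.1
```

View pics/wrist12.png

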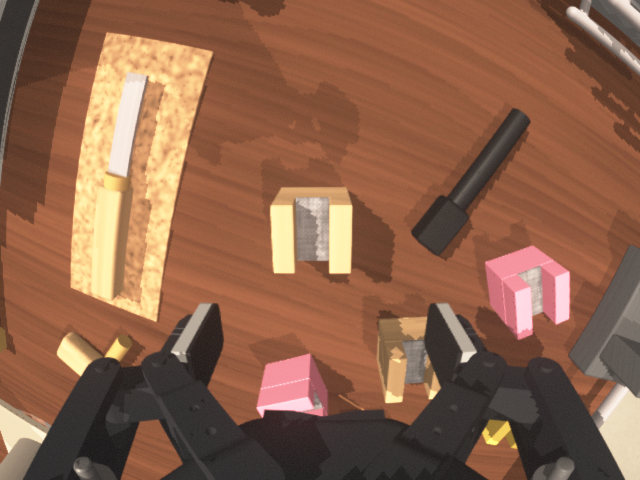

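View pics/scene12.png

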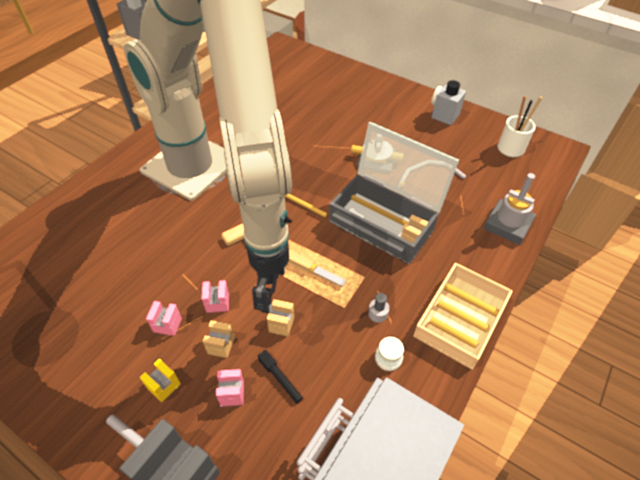

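```bash
python3 - <<'E'
from h import *
c=shot('wrist');print(onz(c,[[415,237],[440,254],[437,198]],5).round())
T=tool();print([ (np.linalg.inv(T)[:3]@np.append(p,1)).round() for p in onz(c,[[415,237],[440,254],[437,198]],5)])
units(531,-270,20,.357-np.pi/2)
E
```

```text
[[ 542. -353.    5.]
 [ 536. -379.    5.]
 [ 578. -356.    5.]]
[array([ 73.,  10., 130.]), array([ 95.,  24., 130.]), array([ 88., -22., 130.])]
pos [ 526.4 -281.2  135. ] yaw -69.90 -> units [-0.223 -0.204  2.876] rz -0.4
```

```bash
python3 -m creep '-0.22 -0.2 0 0 0 -0.4 0.1;-0.22 -0.2 1 0 0 -0.4 0.1;-0.22 -0.2 2 0 0 -0.4 0.1;-0.22 -0.2 2.6 0 0 -0.4 0.1;-0.22 -0.2 2.87 0 0 -0.4 0.1;-0.22 -0.2 2.87 0 0 -0.4 0.1;-0.22 -0.2 2.87 0 0 -0.4 1;-0.22 -0.2 2.87 0 0 -0.4 1;-0.22 -0.2 2.87 0 0 -0.4 1;-0.22 -0.2 2.87 0 0 -0.4 1';python3 -m creep '0 0 0 0 0 0 1;0 0 0 0 0 0 1'; python3 -c "
from h import *
units(531,-270,190,-.019-np.pi/2)"
```

```text
clock: 22.75
eef_pos: [532.2, -271.1, 22.2]
tool_rot: [-3.139, -0.003, -1.213]
force: [0.5, 0.8, 4.7]
width: 49.4
clock: 22.92
eef_pos: [532.2, -271.1, 22.2]
tool_rot: [-3.139, -0.003, -1.213]
force: [0.2, 0.6, 7.1]
width: 49.5
pos [ 532.2 -271.1   22.2] yaw -69.52 -> units [-0.026  0.007 -4.195] rz 21.6
```

```bash
python3 -m creep '0 0 -1 0 0 0 1;0 0 -2 0 0 0 1;0 0 -3 0 0 0 1;0 0 -4.2 0 0 21.6 1;0 0 -4.2 0 0 21.6 1;0 0 -4.2 0 0 21.6 1;0 0 -4.2 0 0 21.6 1';python3 -c "
from h import *
units(611,109.8,180,-.019-np.pi/2)"
```

```text
clock: 23.5
eef_pos: [531.3, -270.3, 189.9]
tool_rot: [-3.139, -0.001, -1.593]
force: [-0.0, 0.4, -1.7]
width: 49.4
pos [ 531.3 -270.3  189.9] yaw -91.28 -> units [-9.545 -1.778  0.244] rz -0.2
```

```bash
python3 -m creep '-9.54 -1.78 0 0 0 -0.2 1;-9.54 -1.78 0 0 0 -0.2 1;-9.54 -1.78 0 0 0 -0.2 1;-9.54 -1.78 0 0 0 -0.2 1;-9.54 -1.78 0 0 0 -0.2 1;-9.54 -1.78 0 0 0 -0.2 1;-9.54 -1.78 0 0 0 -0.2 1;-9.54 -1.78 0 0 0 -0.2 1;-9.54 -1.78 0 0 0 -0.2 1;-9.54 -1.78 0 0 0 -0.2 1';python3 -m creep '0 0 0 0 0 0 1;0 0 0 0 0 0 1;0 0 0 0 0 0 1';python3 - <<'E'
from h import *
units(611,109.8,36,-.019-np.pi/2)
c=shot('wrist','w13')
E
```

```text
clock: 24.33
eef_pos: [609.2, 119.5, 187.0]
tool_rot: [3.14, 0.005, -1.574]
force: [0.1, 1.1, -1.0]
width: 49.5
clock: 24.58
eef_pos: [608.9, 107.7, 188.0]
tool_rot: [3.141, -0.002, -1.587]
force: [-0.6, -0.9, -0.7]
width: 49.2
pos [608.9 107.7 188. ] yaw -90.94 -> units [-0.06  -0.055  3.8  ] rz 0.1
```

View pics/w13.png

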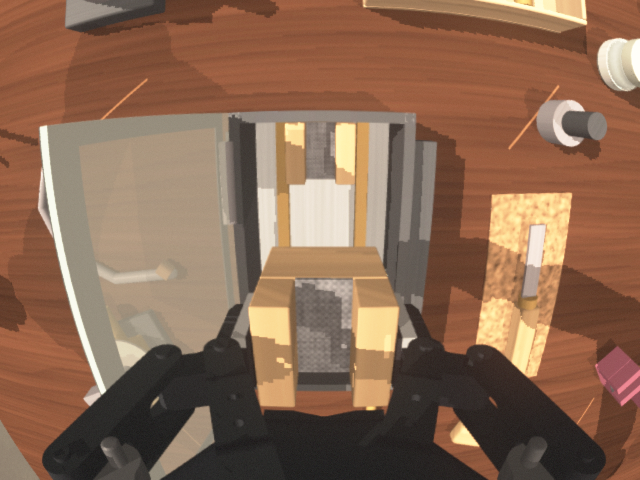

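```bash
python3 -m creep '-0.04 -0.03 1 0 0 0 1;-0.04 -0.03 2 0 0 0 1;-0.04 -0.03 3 0 0 0 1;-0.04 -0.03 3.6 0 0 0 1;-0.04 -0.03 3.88 0 0 0 1;-0.04 -0.03 3.88 0 0 0 1;-0.04 -0.03 3.88 0 0 0 1';python3 -c "
from h import *
units(611,109.8,28.5,-.019-np.pi/2)"
```

```text
clock: 25.22
eef_pos: [611.3, 109.8, 33.8]
tool_rot: [-3.141, -0.001, -1.588]
force: [0.1, 0.4, -0.0]
width: 49.6
pos [611.3 109.8  33.8] yaw -91.01 -> units [0.001 0.009 0.132] rz 0.1
```

```bash
python3 -m creep '0 -0.05 0.13 0 0 0 1;0 -0.1 0.13 0 0 0 1;0 -0.15 0.13 0 0 0 1;0 -0.18 0.13 0 0 0 1;0 -0.18 0.13 0 0 0 1';python3 -m creep '0 -0.04 0 0 0 0 1;0 -0.08 0 0 0 0 1;0 -0.12 0 0 0 0 1;0 -0.12 0 0 0 0 1'
```

```text
clock: 25.63
eef_pos: [618.7, 111.4, 28.6]
tool_rot: [-3.14, 0.0, -1.587]
force: [-1.0, -0.9, -0.9]
width: 49.4
clock: 25.97
eef_pos: [620.0, 111.4, 28.3]
tool_rot: [3.136, 0.001, -1.587]
force: [-8.1, 0.9, 9.0]
width: 49.3
```

```bash
python3 -m creep '0.04 0.1 -0.03 0 0 0 1;0.04 0.1 -0.03 0 0 0 1;0.04 0.1 -0.03 0 0 0 1';python3 -m creep '0 -0.1 0.03 0 0 0 1;0 -0.15 0.03 0 0 0 1;0 -0.15 0.03 0 0 0 1;0 -0.15 0.03 0 0 0 1'
```

```text
clock: 26.22
eef_pos: [618.9, 109.5, 29.1]
tool_rot: [-3.141, -0.0, -1.587]
force: [0.3, -0.1, -0.6]
width: 48.9
clock: 26.55
eef_pos: [619.9, 109.7, 28.3]
tool_rot: [3.132, 0.001, -1.587]
force: [-14.4, -0.6, 17.0]
width: 49.4
```

Butted. Relax, release, rise and look.

```bash
python3 -m creep '0 0.08 0 0 0 0 1;0 0.08 0 0 0 0 1;0 0.08 0 0 0 0 0.25;0 0.08 0 0 0 0 0.25;0 0.08 0 0 0 0 0.25;0 0.08 0 0 0 0 0.25;0 0.08 -0.5 0 0 0 0.25;0 0.08 -1.5 0 0 0 0.25;0 0.08 -2.5 0 0 0 0.25;0 0.08 -4 0 0 0 0.25';python3 -m creep '0 0 0 0 0 0 0.25';python3 - <<'E'
from h import *
c=shot('wrist','w14')
cv2.imwrite('pics/w14z.png',cv2.resize(c.img[100:330,200:450,::-1],None,fx=2.5,fy=2.5))
units(453,-384,140,.42-np.pi/2)
E
```

```text
clock: 27.38
eef_pos: [621.0, 109.3, 170.3]
tool_rot: [3.14, -0.001, -1.587]
force: [0.9, 0.0, -0.4]
width: 64.1
clock: 27.47
eef_pos: [627.0, 109.0, 177.7]
tool_rot: [-3.127, 0.002, -1.587]
force: [2.1, -0.8, 0.1]
width: 64.2
pos [625.1 109.4 174.3] yaw -90.92 -> units [12.403  4.11   0.799] rz -25.0
```

View pics/w14z.png

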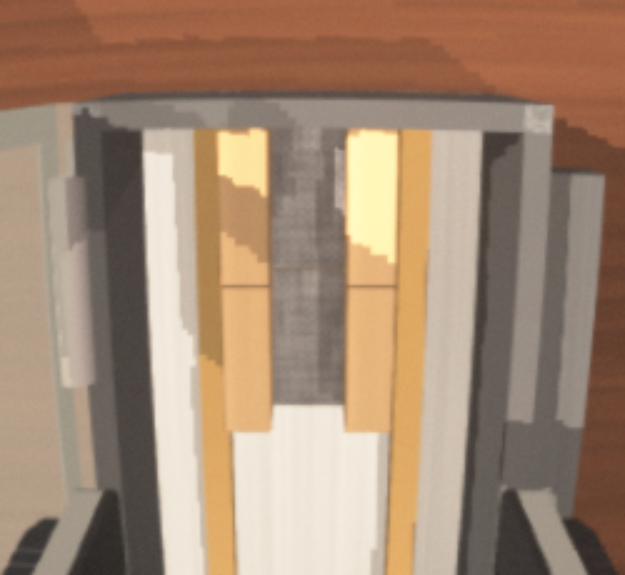

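```bash
python3 -m creep '12.4 4.1 0 0 0 -25 0.2;12.4 4.1 0 0 0 -25 0.2;12.4 4.1 0.4 0 0 -25 0.2;12.4 4.1 0.4 0 0 -25 0.2;12.4 4.1 0.4 0 0 -25 0.2;12.4 4.1 0.4 0 0 -25 0;12.4 4.1 0.4 0 0 -25 0;12.4 4.1 0.4 0 0 -25 0;12.4 4.1 0.4 0 0 -25 0;12.4 4.1 0.4 0 0 -25 0';python3 -c "
from h import *
units(453,-384,150,.42-np.pi/2)"
```

```text
clock: 28.35
eef_pos: [483.0, -285.1, 156.2]
tool_rot: [3.141, 0.001, -1.15]
force: [-0.4, -0.0, -0.8]
width: 85.7
pos [ 483.  -285.1  156.2] yaw -65.91 -> units [1.952 1.694 0.154] rz 0.0
```

```bash
python3 -m creep '1.9 1.7 0.1 0 0 0 0;1.9 1.7 0.1 0 0 0 0;1.9 1.7 0.1 0 0 0 0;1.9 1.7 0.1 0 0 0 0;1.9 1.7 0.1 0 0 0 0;1.9 1.7 0.1 0 0 0 0';python3 - <<'E'
from h import *
C={n:shot(n,n+'15') for n in("scene","side","wrist")}
for n in C:
  c=C[n]
  for xy in ((453,-385),):
    m=near(c,'saddle_a',[*xy,30],60 if n=='wrist' else 30)
    if m is not None: print(n,fit([(c,m)],BLOCKP,(*xy,.42)))
units(453,-384,20,.42-np.pi/2)
E
```

```text
clock: 28.85
eef_pos: [453.4, -379.3, 152.3]
tool_rot: [-3.141, 0.002, -1.15]
force: [0.9, -0.2, -0.1]
width: 85.2
scene (array([ 4.51722497e+02, -3.82247646e+02,  4.13365096e-01]), np.float64(0.07360577346202357))
side (array([ 453.97548685, -384.43758128,    0.45605586]), np.float64(0.165434325217914))
pos [ 453.9 -379.8  153.3] yaw -65.81 -> units [0.088 0.065 3.333] rz 0.1
```

View pics/wrist15.png

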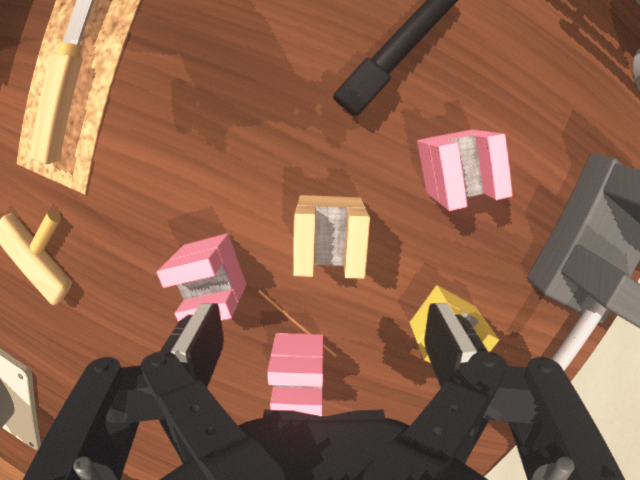

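View pics/scene15.png

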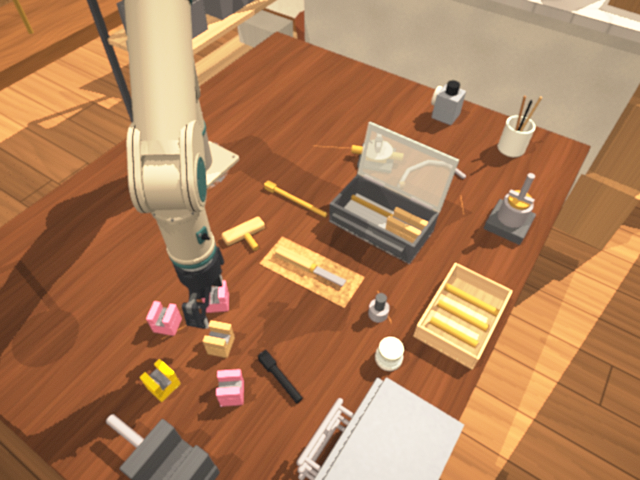

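```bash
python3 - <<'E'
from h import *
c=shot('wrist');T=tool()
b=onz(c,[[295,208],[369,208],[367,277],[293,275]],60);print(b.round(1),b.mean(0))
e=b[3]-b[0];print(np.arctan2(-e[1],-e[0]),np.linalg.norm(b[1]-b[0]),np.linalg.norm(e))
f=lambda uv,z:print(uv,z,[(np.linalg.inv(T)[:3]@np.append(p,1)).round() for p in onz(c,uv,z)])
f([[227,236],[245,290]],60);f([[245,290],[233,318]],0);f([[440,287]],60);f([[410,322]],0);f([[331,208]],60)
d=[(x['score'],x['rect']) for x in ctrl.cut_out('wrist','saddle_a')];print(d)
E
```

```text
[[ 467.  -354.    60. ]
 [ 487.  -398.2   60. ]
 [ 442.1 -419.1   60. ]
 [ 422.3 -371.3   60. ]] [ 454.62374309 -385.64682053   60.        ]
0.36929467807405686 48.4848650301846 47.92908904174207
[[227, 236], [245, 290]] 60 [array([-66.,  -3.,  93.]), array([-56.,  37.,  93.])]
[[245, 290], [233, 318]] 0 [array([-70.,  68., 153.]), array([-84.,  98., 153.])]
[[440, 287]] 60 [array([85., 36., 93.])]
[[410, 322]] 0 [array([ 82., 102., 153.])]
[[331, 208]] 60 [array([  5., -23.,  93.])]
[(0.85, [270.8, 331.6, 322.1, 417.9]), (0.6, [410.0, 284.4, 497.5, 359.8]), (0.59, [292.1, 195.7, 369.0, 276.9]), (0.59, [416.5, 128.2, 514.0, 209.8])]
```

```bash
python3 -m creep '0.14 0.04 0 0 0 0.5 0.15;0.14 0.04 1 0 0 0.5 0.15;0.14 0.04 2 0 0 0.5 0.15;0.14 0.04 2.8 0 0 0.5 0.15;0.14 0.04 3.2 0 0 0.5 0.15;0.14 0.04 3.33 0 0 0.5 0.15;0.14 0.04 3.33 0 0 0.5 1;0.14 0.04 3.33 0 0 0.5 1;0.14 0.04 3.33 0 0 0.5 1;0.14 0.04 3.33 0 0 0.5 1';python3 -m creep '0 0 0 0 0 0 1;0 0 0 0 0 0 1'; python3 -c "
from h import *
units(454,-385,190,-.019-np.pi/2)"
```

```text
clock: 30.08
eef_pos: [455.0, -387.5, 21.7]
tool_rot: [-3.14, -0.003, -1.159]
force: [-0.0, 0.3, -0.3]
width: 49.4
clock: 30.25
eef_pos: [454.6, -386.9, 21.0]
tool_rot: [-3.141, -0.001, -1.159]
force: [-0.5, -0.6, 4.1]
width: 49.3
pos [ 454.6 -386.9   21. ] yaw -66.41 -> units [-0.043 -0.008 -4.225] rz 24.7
```

```bash
python3 -m creep '0 0 -1 0 0 0 1;0 0 -2 0 0 0 1;0 0 -3 0 0 0 1;0 0 -4.2 0 0 24.7 1;0 0 -4.2 0 0 24.7 1;0 0 -4.2 0 0 24.7 1;0 0 -4.2 0 0 24.7 1';python3 -c "
from h import *
units(566,110.7,190,-.019-np.pi/2)"
```

```text
clock: 30.83
eef_pos: [454.7, -386.7, 189.9]
tool_rot: [-3.139, -0.001, -1.596]
force: [-0.3, -0.3, -1.1]
width: 49.4
pos [ 454.7 -386.7  189.9] yaw -91.42 -> units [-12.501  -2.472  -0.013] rz -0.3
```

```bash
python3 -m creep '-12.5 -2.47 0 0 0 -0.3 1;-12.5 -2.47 0 0 0 -0.3 1;-12.5 -2.47 0 0 0 -0.3 1;-12.5 -2.47 0 0 0 -0.3 1;-12.5 -2.47 0 0 0 -0.3 1;-12.5 -2.47 0 0 0 -0.3 1;-12.5 -2.47 0 0 0 -0.3 1;-12.5 -2.47 0 0 0 -0.3 1;-12.5 -2.47 0 0 0 -0.3 1;-12.5 -2.47 0 0 0 -0.3 1'
python3 -c "
from h import *
units(566,110.7,190,-.019-np.pi/2)"
```

```text
clock: 31.67
eef_pos: [542.8, 22.8, 188.6]
tool_rot: [-3.141, 0.0, -1.585]
force: [1.0, -0.5, -0.9]
width: 49.4
pos [542.8  22.8 188.6] yaw -90.81 -> units [-2.206 -0.548 -0.034] rz 0.3
```

```bash
python3 -m creep '-1 -0.3 0 0 0 0 1;-2 -0.5 0 0 0 0 1;-2.2 -0.55 0 0 0 0.2 1;-2.2 -0.55 0 0 0 0.2 1;-2.2 -0.55 0 0 0 0.2 1'
python3 - <<'E'
from h import *
units(566,110.7,33,-.019-np.pi/2)
c=shot('wrist','w16')
E
```

```text
clock: 32.08
eef_pos: [565.8, 108.4, 188.1]
tool_rot: [3.141, -0.001, -1.587]
force: [-0.2, -0.7, -1.0]
width: 49.6
pos [565.8 108.4 188.1] yaw -90.92 -> units [-0.059 -0.006  3.878] rz 0.2
```

View pics/w16.png

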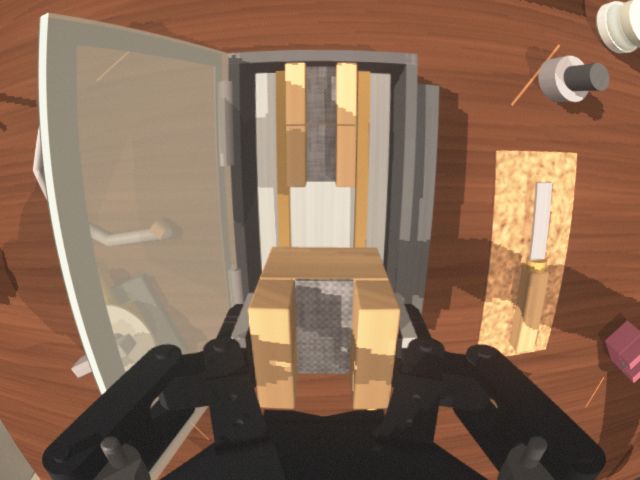

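```bash
python3 -m creep '-0.04 0 1 0 0 0 1;-0.04 0 2 0 0 0 1;-0.04 0 3 0 0 0 1;-0.04 0 3.6 0 0 0 1;-0.04 0 3.88 0 0 0 1;-0.04 0 3.88 0 0 0 1;-0.04 0 3.88 0 0 0 1';python3 -c "
from h import *
units(566,110.7,27,-.019-np.pi/2)"
```

```text
clock: 32.72
eef_pos: [566.7, 108.2, 33.7]
tool_rot: [-3.141, -0.001, -1.591]
force: [0.6, -0.5, 0.1]
width: 49.1
pos [566.7 108.2  33.7] yaw -91.15 -> units [-0.063  0.02   0.167] rz -0.1
```

```bash
python3 -m creep '-0.03 0 0.1 0 0 0 1;-0.03 0 0.15 0 0 0 1;-0.03 0 0.15 0 0 0 1;-0.03 0 0.15 0 0 0 1;-0.03 0 0.15 0 0 0 1'
```

```text
clock: 33.13
eef_pos: [566.5, 111.2, 27.6]
tool_rot: [-3.141, 0.0, -1.588]
force: [-0.1, 1.1, 0.3]
width: 49.7
```

```bash
python3 -m creep '0.02 -0.06 0 0 0 0 1;0.02 -0.12 0 0 0 0 1;0.02 -0.17 0 0 0 0 1;0.02 -0.17 0 0 0 0 1';python3 -m creep '0 -0.05 0 0 0 0 1;0 -0.1 0 0 0 0 1;0 -0.15 0 0 0 0 1;0 -0.15 0 0 0 0 1'
```

```text
clock: 33.47
eef_pos: [573.8, 110.0, 27.0]
tool_rot: [-3.14, -0.0, -1.589]
force: [-0.4, -0.1, 0.4]
width: 49.3
clock: 33.8
eef_pos: [574.9, 110.0, 27.1]
tool_rot: [3.133, 0.001, -1.588]
force: [-10.3, -0.1, 10.7]
width: 49.1
```

```bash
python3 -m creep '0 -0.06 0 0 0 0 1;0 -0.06 0 0 0 0 1;0 0.06 0 0 0 0 1;0 0.06 0 0 0 0 1;0 0.06 0 0 0 0 0.25;0 0.06 0 0 0 0 0.25;0 0.06 0 0 0 0 0.25;0 0.06 0 0 0 0 0.25;0 0.06 -0.5 0 0 0 0.25;0 0.06 -1.5 0 0 0 0.25';python3 -m creep '0 0 -1 0 0 0 0.25;0 0 -2.4 0 0 0 0.25;0 0 -2.4 0 0 0 0.25;0 0 -2.4 0 0 0 0.25';python3 - <<'E'
from h import *
c=shot('wrist','w17')
cv2.imwrite('pics/w17z.png',cv2.resize(c.img[40:330,200:450,::-1],None,fx=2,fy=2))
c=shot('scene','c17');
E
```

```text
clock: 34.63
eef_pos: [573.5, 109.8, 83.6]
tool_rot: [3.133, -0.002, -1.589]
force: [1.3, 0.0, 0.8]
width: 64.1
clock: 34.97
eef_pos: [579.9, 110.0, 187.5]
tool_rot: [-3.133, 0.002, -1.589]
force: [1.4, -0.7, -0.6]
width: 64.3
```

View pics/w17z.png

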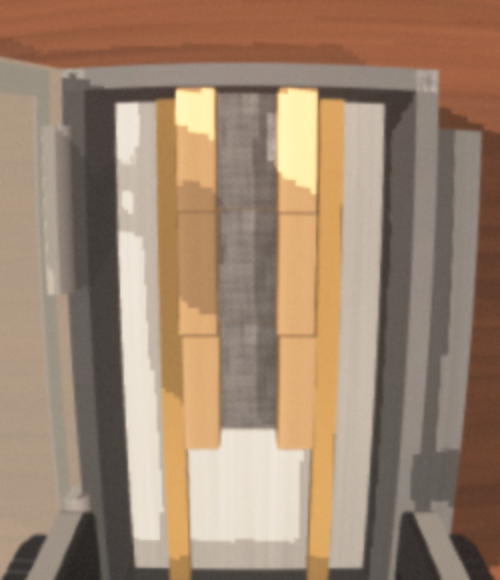

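View pics/c17.png

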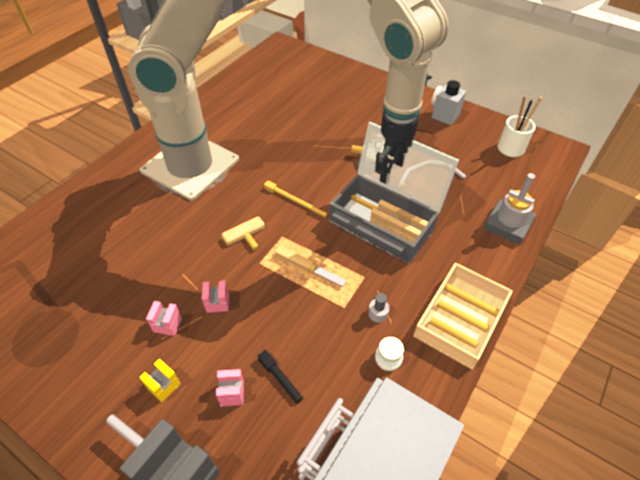

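```bash
python3 -m creep '0 0 -0.8 0 0 0 1;0 0 -1.7 0 0 0 1;0 0 -1.9 0 0 0 1;-1 0 -1.9 0 0 0 1;-2 0 -1.9 0 0 0 1;-3.4 0 -1.9 0 0 0 1;-3.4 0 -1.9 0 0 0 1;-3.4 0 -1.9 0 0 0 1;-3.4 0 -1.9 0 0 0 1'
python3 - <<'E'
from h import *
from scipy.optimize import least_squares
units(577,238,200)
c=shot('wrist','w18');c=shot('side','s18');c=shot('scene','c18')
uv=np.array([[371,124],[458,160]])
def f(p):
    th=p[0];q=np.array([[sx*120.5,66-152*np.cos(th),70+152*np.sin(th)] for sx in(-1,1)])
    return (proj(c,place(575.5,110.5,-.019,q))-uv).ravel()
r=least_squares(f,[1.7]);print(r.x,r.fun)
E
```

```text
clock: 35.82
eef_pos: [577.9, 246.7, 256.6]
tool_rot: [3.139, -0.002, -1.586]
force: [-0.4, -1.0, -0.3]
width: -0.5
pos [577.9 246.7 256.6] yaw -90.88 -> units [0.215 0.014 1.415] rz -0.0
[1.82368659] [-1.90417939 -2.27040566  0.71156107  0.08705943]
```

View pics/s18.png

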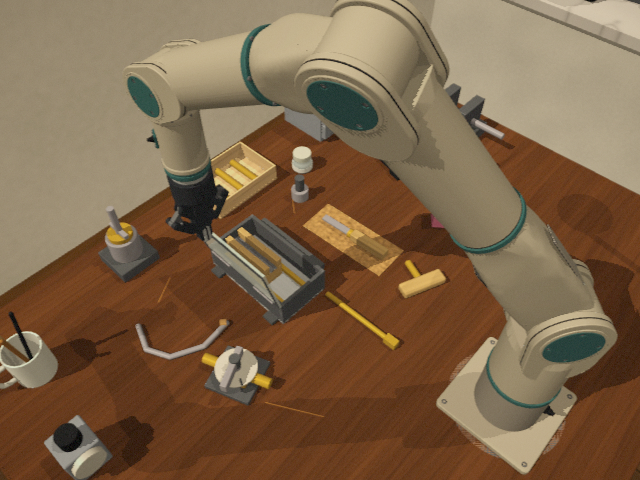

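View pics/w18.png

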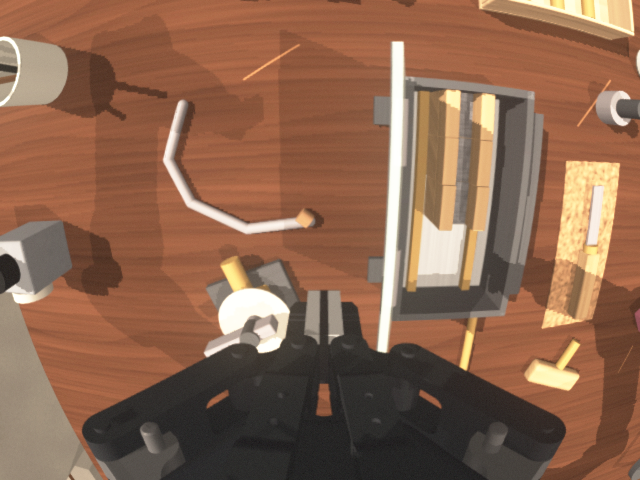

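```bash
python3 -m creep '0 0 0.8 0 0 0 1;0 0 1.5 0 0 0 1;0 0 1.5 0 0 0 1;0.3 0 1.5 0 0 0 1;0.6 0 1.5 0 0 0 1;0.9 0 1.45 0 0 0 1;1.2 0 1.4 0 0 0 1;1.2 0 1.4 0 0 0 1'
python3 - <<'E'
from h import *
c=shot('wrist','w19');c=shot('side');cv2.imwrite('pics/s19.png',cv2.resize(c.img[100:340,150:400,::-1],None,fx=2.5,fy=2.5))
E
```

```text
clock: 36.63
eef_pos: [579.3, 193.1, 205.2]
tool_rot: [-3.139, -0.001, -1.594]
force: [0.3, 0.2, -0.4]
width: 0.2
```

View pics/w19.png

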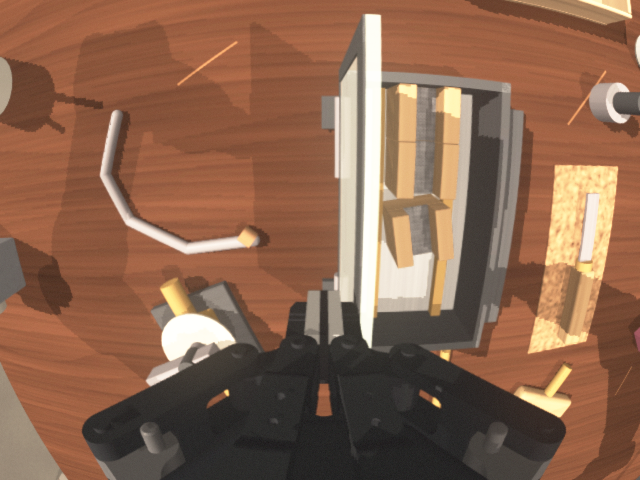

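View pics/s19.png

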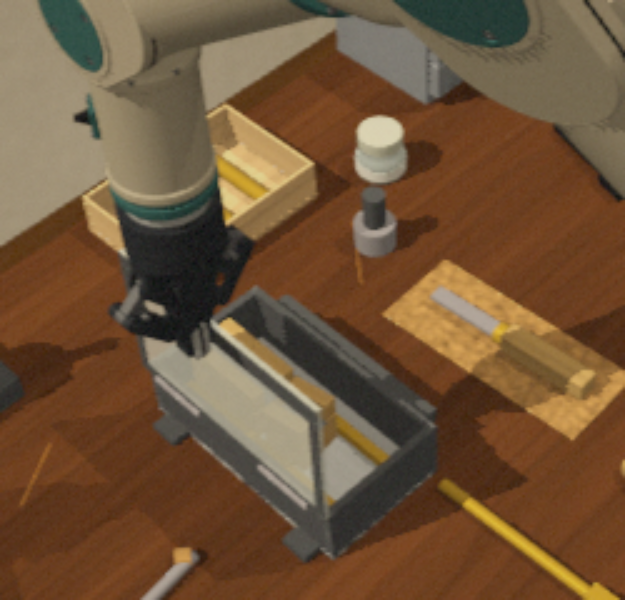

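```bash
python3 -m creep '-0.4 0 0 0 0 0 1;-0.4 0 -0.8 0 0 0 1;-0.4 0 -1.4 0 0 0 1;-0.2 0 -1.4 0 0 0 1;0.8 0.2 -1.4 0 0 0 0.25;1.8 0.4 -1.4 0 0 0 0.25;2.1 0.4 -1.2 0 0 0 0.25;2.1 0.4 -0.8 0 0 0 0.25;2.1 0.4 -0.2 0 0 0 0.25;2.1 0.4 -0.2 0 0 0 0.25'
python3 - <<'E'
from h import *
c=shot('wrist','w20')
for d in ctrl.cut_out('wrist','saddle_a'): print(d['score'],d['rect'],d['pixels'].sum())
units(570,110,190)
E
```

```text
clock: 37.57
eef_pos: [557.9, 114.5, 207.6]
tool_rot: [3.135, -0.001, -1.588]
force: [-1.4, -0.3, -0.4]
width: 64.1
0.79 [293.8, 53.5, 361.8, 112.8] 3797
0.73 [294.9, 112.6, 363.0, 173.2] 3618
0.69 [294.4, 169.2, 363.0, 243.5] 3944
0.64 [600.7, 311.6, 640.0, 366.5] 1532
pos [560.2 114.6 210.7] yaw -90.99 -> units [ 0.112 -0.248  0.516] rz -0.0
```

View pics/w20.png

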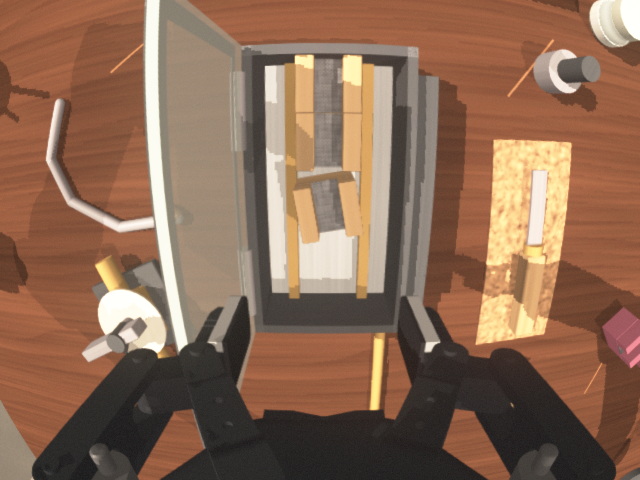

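```bash
python3 - <<'E'
from h import *
c=shot('wrist')
m=near(c,'saddle_a',[570,110,40],60)
print(fit([(c,m)],BLOCKP,(570,110,.1),6),fit([(c,m)],BLOCKP,(570,110,-.1),6))
b=onz(c,[[294,190],[301,244],[352,179],[362,235]],66);print(b)
for i,j in((1,0),(3,2)):
    e=b[j]-b[i];print(np.arctan2(e[1],e[0]),np.linalg.norm(e))
for k in (( 319,112),(347,112)): print(onz(c,[k],66))
units(565,111,33)
E
```

```text
(array([5.63839792e+02, 1.10227701e+02, 1.56997231e-01]), np.float64(0.0608488705034006)) (array([5.63839006e+02, 1.10166078e+02, 1.51375969e-01]), np.float64(0.061262826111352364))
[[584.93538575 137.13263806  66.        ]
 [539.8313091  133.10561424  66.        ]
 [592.98729257  91.52600297  66.        ]
 [546.78979421  83.136246    66.        ]]
0.08904681381626274 45.28349204333134
0.17964839530686388 46.95313489373699
[[645.48040553 116.36229183  66.        ]]
[[645.25960572  95.12104821  66.        ]]
pos [561.4 114.7 211.9] yaw -90.98 -> units [ 0.091 -0.084  4.474] rz -0.0
```

```bash
python3 -m creep '0.1 -0.08 0 0 0 -9.4 0.25;0.1 -0.08 1 0 0 -9.4 0.25;0.1 -0.08 2 0 0 -9.4 0.25;0.1 -0.08 3 0 0 -9.4 0.25;0.1 -0.08 3 0 0 -9.4 0.25;0.1 -0.08 3 0 0 -9.4 0.25'; python3 -c "
from h import *
c=shot('wrist','w21')
units(564.3,110.4,28,.15-np.pi/2)"
```

```text
clock: 38.27
eef_pos: [563.3, 110.2, 90.7]
tool_rot: [3.139, -0.0, -1.424]
force: [0.9, -0.2, 1.2]
width: 63.8
pos [565.  110.2  92.5] yaw -81.62 -> units [-0.008  0.02   1.613] rz -0.2
```

View pics/w21.png

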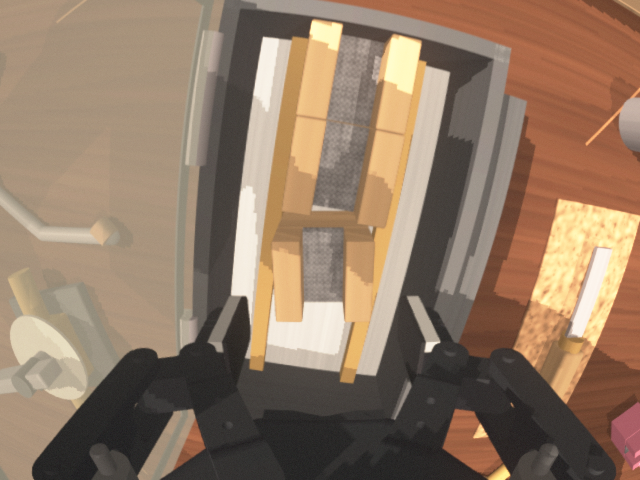

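Well aligned; descend and grip.

```bash
python3 -m creep '0 0 0.8 0 0 0 0.25;0 0 1.4 0 0 0 0.25;0 0 1.58 0 0 0 0.25;0 0 1.58 0 0 0 0.25;0 0 1.58 0 0 0 1;0 0 1.58 0 0 0 1;0 0 1.58 0 0 0 1;0 0 1.58 0 0 0 1;0 0 1.58 0 0 0 1';python3 -m creep '0 0 -0.12 0 0 0 1;0 0 -0.12 0 0 9.2 1;0 0 -0.12 0 0 9.2 1;0 0 -0.12 0 0 9.2 1'; python3 -c "
from h import *
units(566,110.4,28,-.019-np.pi/2)"
```

```text
clock: 39.07
eef_pos: [565.8, 110.6, 30.3]
tool_rot: [-3.137, 0.0, -1.424]
force: [-1.0, 0.8, 7.8]
width: 49.3
clock: 39.4
eef_pos: [563.8, 110.7, 33.1]
tool_rot: [-3.141, 0.0, -1.584]
force: [-0.1, 1.0, -1.4]
width: 49.3
pos [563.8 110.7  33.1] yaw -90.76 -> units [ 0.008 -0.055  0.127] rz 0.3
```

```bash
python3 -m creep '0 -0.06 0.05 0 0 0.3 1;0 -0.12 0.08 0 0 0.3 1;0 -0.17 0.08 0 0 0.3 1;0 -0.22 0.08 0 0 0.3 1;0 -0.22 0.08 0 0 0.3 1';python3 -m creep '0 -0.05 0 0 0 0 1;0 -0.1 0 0 0 0 1;0 -0.13 0 0 0 0 1;0 -0.13 0 0 0 0 1'
```

```text
clock: 39.82
eef_pos: [570.3, 110.5, 30.4]
tool_rot: [3.137, 0.002, -1.589]
force: [-7.2, -0.4, 16.7]
width: 49.4
clock: 40.15
eef_pos: [575.6, 110.4, 30.4]
tool_rot: [3.137, 0.002, -1.589]
force: [-7.4, 0.0, 14.8]
width: 49.2
```

```bash
python3 -m creep '0 0 -0.05 0 0 0 1;0 0 -0.05 0 0 0 1;0 -0.05 -0.05 0 0 0 1;0 -0.1 -0.05 0 0 0 1;0 -0.1 -0.05 0 0 0 1';python3 -m creep '0 -0.06 0 0 0 0 1;0 -0.06 0 0 0 0 1'
```

```text
clock: 40.57
eef_pos: [576.2, 110.2, 30.5]
tool_rot: [3.13, 0.001, -1.589]
force: [-12.7, 0.3, 9.2]
width: 49.4
clock: 40.73
eef_pos: [576.1, 110.2, 30.5]
tool_rot: [3.125, 0.001, -1.589]
force: [-18.2, -0.3, 14.0]
width: 49.1
```

Firm contact. Release and check.

```bash
python3 -m creep '0 0.12 0 0 0 0 1;0 0.12 0 0 0 0 1;0 0.12 0 0 0 0 0.25;0 0.12 0 0 0 0 0.25;0 0.12 0 0 0 0 0.25;0 0.12 0 0 0 0 0.25;0 0.12 -0.5 0 0 0 0.25;0 0.12 -1.5 0 0 0 0.25;0 0.12 -2.5 0 0 0 0.25;0 0.12 -4 0 0 0 0.25';python3 -m creep '0 0 0 0 0 0 1;0 0 -0.5 0 0 0 1;0 0 -0.5 0 0 0 1';python3 - <<'E'
from h import *
c=shot('wrist','w22')
cv2.imwrite('pics/w22z.png',cv2.resize(c.img[20:310,180:470,::-1],None,fx=2,fy=2))
units(577,110.4,255)
E
```

```text
clock: 41.57
eef_pos: [579.2, 109.7, 174.2]
tool_rot: [3.141, -0.001, -1.591]
force: [0.2, 0.2, 0.7]
width: 63.9
clock: 41.82
eef_pos: [581.9, 110.0, 196.5]
tool_rot: [-3.135, 0.001, -1.59]
force: [0.8, -0.4, -0.3]
width: 28.2
pos [581.1 110.  194.8] yaw -91.11 -> units [-0.008  0.095 -1.506] rz -0.0
```

View pics/w22z.png

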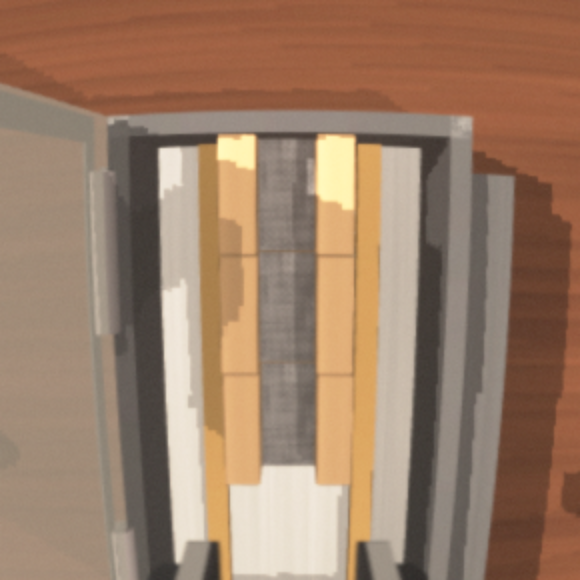

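```bash
python3 -m creep '0 0.1 -0.8 0 0 0 1;0 0.1 -1.6 0 0 0 1;0 0.1 -1.65 0 0 0 1;-1 0.1 -1.65 0 0 0 1;-2 0.1 -1.65 0 0 0 1;-3.1 0.1 -1.65 0 0 0 1;-3.1 0.1 -1.65 0 0 0 1;-3.1 0.1 -1.65 0 0 0 1;-3.1 0.1 -1 0 0 0 1;-3.1 0.1 -0.2 0 0 0 1'
python3 - <<'E'
from h import *
c=shot('wrist','w23')
units(577,194,200)
E
```

```text
clock: 42.7
eef_pos: [579.9, 233.0, 201.8]
tool_rot: [-3.136, 0.001, -1.591]
force: [0.2, -0.1, -1.3]
width: 0.4
pos [574.6 231.9 193.9] yaw -91.20 -> units [ 0.946 -0.078 -0.148] rz -0.0
```

View pics/w23.png

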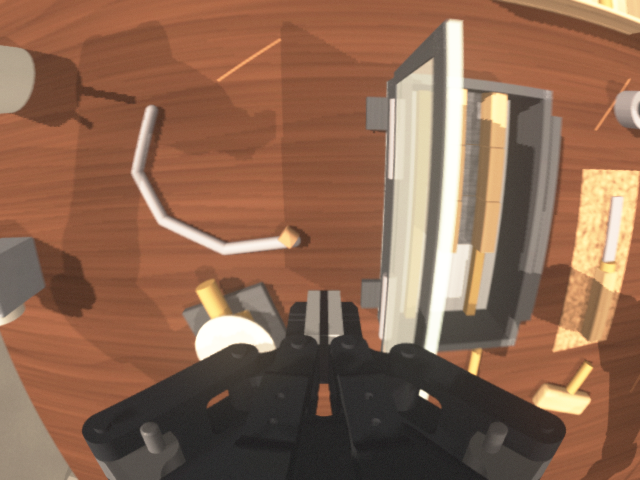

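```bash
python3 -m creep '0.6 0 -0.05 0 0 0 1;1.2 0 -0.07 0 0 0 1;1.8 0 -0.07 0 0 0 1;2.2 0 0.07 0 0 0 1;2.6 0 0.22 0 0 0 1;2.95 0 0.45 0 0 0 1;3.3 0 0.72 0 0 0 1;3.3 0 0.72 0 0 0 1'
python3 - <<'E'
from h import *
s=ctrl.read_state();print(s['force'])
c=shot('wrist','w24');c=shot('side');cv2.imwrite('pics/s24.png',cv2.resize(c.img[100:340,150:400,::-1],None,fx=2.5,fy=2.5))
units(577,100,165)
E
```

```text
clock: 43.42
eef_pos: [573.8, 96.8, 171.0]
tool_rot: [3.138, -0.003, -1.597]
force: [-0.2, -0.7, 0.2]
width: -0.3
[-0.23913694 -0.65776618  0.22939223]
pos [575.  101.  172.2] yaw -91.26 -> units [ 0.025 -0.052  0.18 ] rz -0.0
```

View pics/s24.png

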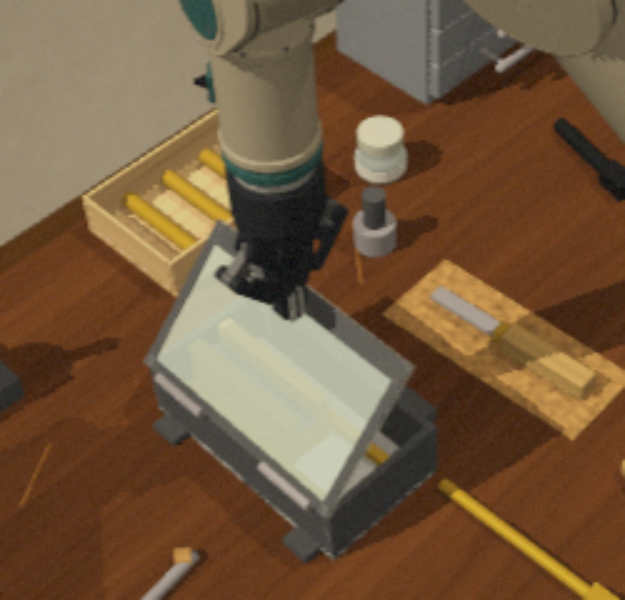

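```bash
python3 -m creep '0.3 0 0.4 0 0 0 1;0.55 0 0.83 0 0 0 1;0.75 0 1.2 0 0 0 1;0.9 0 1.6 0 0 0 1;1 0 1.95 0 0 0 1;1.1 0 2.25 0 0 0 1;1.1 0 2.4 0 0 0 1;1.1 0 2.4 0 0 0 1'; python3 -m creep '0 0 0.06 0 0 0 1;0 0 0.1 0 0 0 1;0 0 0.1 0 0 0 1'
```

```text
clock: 44.18
eef_pos: [574.3, 58.3, 75.8]
tool_rot: [3.141, 0.0, -1.59]
force: [0.6, -1.1, -0.5]
width: -0.1
clock: 44.43
eef_pos: [575.0, 58.6, 74.9]
tool_rot: [-3.14, 0.002, -1.59]
force: [-5.1, -0.4, 18.2]
width: 0.3
```

```bash
python3 -m creep '0 0 -0.1 0 0 0 1;0 0 -1 0 0 0 1;0 0 -2 0 0 0 1;0 0 -3.2 0 0 0 1;-1 1 -4 0 0 0 1;-2 1 -4 0 0 0 1;-3 2 -4 0 0 0 1;-4 2.5 -4 0 0 0 1;-4.2 2.8 -4 0 0 0 1;-4.2 2.8 -4 0 0 0 1'
python3 - <<'E'
from h import *
c=shot('wrist','w25');units(450,300,200)
c=shot('side','s25');cv2.imwrite('pics/s25.png',cv2.resize(c.img[180:430,130:380,::-1],None,fx=2.4,fy=2.4))
for n in('scene','side','wrist'):
  if n=='scene': cs=shot('scene','c25')
  for t in('valve','lever'):
    for d in ctrl.boxes_of(n,t)[:2]: print(n,t,d)
E
```

```text
clock: 45.27
eef_pos: [459.9, 237.0, 231.9]
tool_rot: [3.137, 0.005, -1.578]
force: [-1.6, 0.1, -0.6]
width: -0.0
pos [461.6 234.6 232.1] yaw -90.51 -> units [-1.629  0.303  0.809] rz -0.0
scene valve {'rect': [352.2, 126.0, 402.6, 173.6], 'score': 0.73}
scene valve {'rect': [262.3, 235.9, 359.5, 305.2], 'score': 0.41}
scene lever {'rect': [373.7, 127.7, 387.6, 155.8], 'score': 0.5}
scene lever {'rect': [324.9, 172.7, 439.1, 261.6], 'score': 0.21}
side valve {'rect': [199.9, 344.6, 274.9, 409.1], 'score': 0.9}
side lever {'rect': [220.7, 347.6, 242.0, 392.6], 'score': 0.87}
wrist valve {'rect': [169.5, 151.1, 298.2, 293.9], 'score': 0.66}
wrist lever {'rect': [168.7, 215.6, 255.9, 269.6], 'score': 0.7}
```

View pics/s25.png

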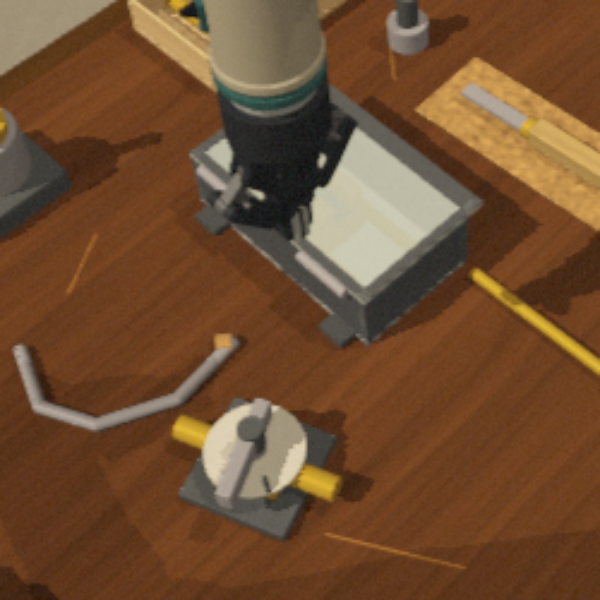

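View pics/w25.png

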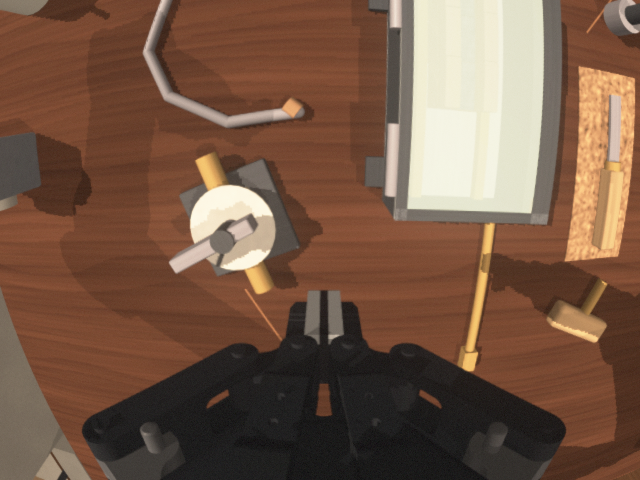

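View pics/c25.png

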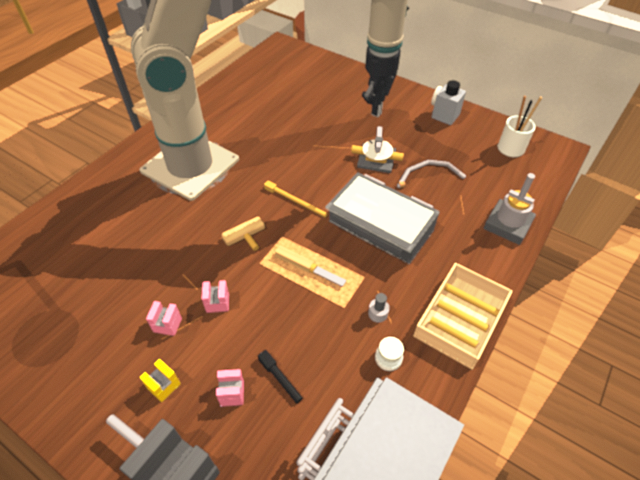

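```bash
cat >> h.py <<'E'
LEVERP=[box(-30,60,-7,7,50,74)]
E
python3 - <<'E'
from h import *
ob=[]
for n in('scene','side','wrist'):
    c=shot(n)
    m=near(c,'lever',[445,335,62],60)
    if m is None: print(n,'none');continue
    ob.append((c,m));print(n,fit([(c,m)],LEVERP,(450,325,2.04)))
print(fit(ob,LEVERP,(450,325,2.04)))
c=ob[-1][0];im=cv2.resize(c.img[140:310,150:320,::-1],None,fx=3.5,fy=3.5,interpolation=cv2.INTER_CUBIC);cv2.imwrite('pics/v.png',im)
E
```

```text
scene (array([437.68763173, 331.99800108,   2.04278438]), np.float64(0.24224480596647968))
side (array([439.42203879, 327.4612153 ,   2.06255073]), np.float64(0.17703094777562867))
wrist (array([437.19001902, 328.01700424,   2.05296409]), np.float64(0.13696440778026353))
(array([437.61633517, 328.07595168,   2.04554397]), np.float64(0.2032297182258295))
```

View pics/v.png

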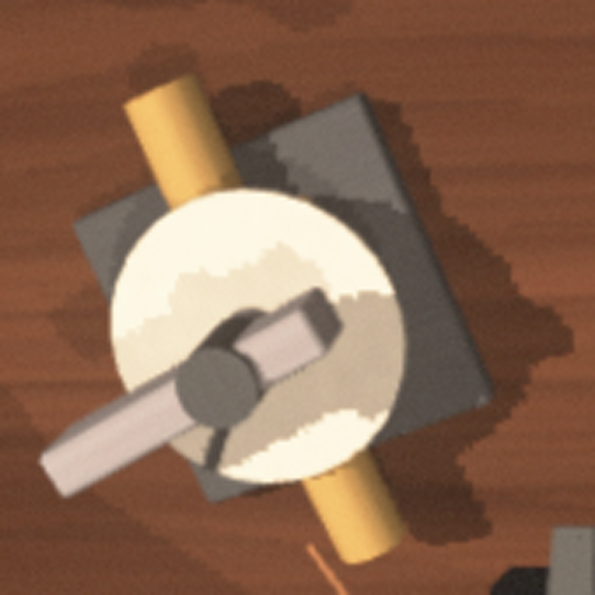

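```bash
python3 - <<'E'
from h import *
c=shot('wrist')
z=lambda a:np.array(a)/3.5+[150,140]
b=onz(c,z([[360,95],[490,395],[75,225],[213,500]]),8);print(b)
e=b[0]-b[1];print('base edge',np.arctan2(e[1],e[0]));e=b[2]-b[3];print(np.arctan2(e[1],e[0]));e=b[0]-b[2];print('x edge',np.arctan2(e[1],e[0])+np.pi/2)
print('dial',onz(c,z([[258,335]]),39))
t=onz(c,z([[228,427],[210,467]]),40);print('tick',t)
o=np.array([438,328.5]);
for p in t: print(np.arctan2(p[1]-o[1],p[0]-o[0]),np.hypot(*(p[:2]-o)))
print('hub',onz(c,z([[215,387]]),85))
E
```

```text
[[499.80045671 297.77138976   8.        ]
 [407.81104486 264.23776802   8.        ]
 [464.75982712 390.64499936   8.        ]
 [372.77432425 356.29020587   8.        ]]
base edge 0.34956696972336315
0.3574378588776267
x edge 0.3607800842479325
dial [[438.27283747 325.41322938  39.        ]]
tick [[411.12591172 337.2159738   40.        ]
 [398.59219151 344.39185517  40.        ]]
2.8279702076641975 28.252164875237412
2.75827336923391 42.49148657180592
hub [[439.97647143 324.37347908  85.        ]]
```

```bash
python3 -c "
from h import *
units(416.3,366.9,130,np.radians(-152.6));print(ctrl.read_state()['qpos'])"
```

```text
pos [465.6 228.1 232.1] yaw -91.13 -> units [-3.445  1.302  2.554] rz 61.5
[-0.94254665  0.51030788  0.64500826  1.89195963 -0.39478366  0.86879312
 -1.68935048]
```

```bash
python3 -m creep '-3.4 1.3 1.5 0 0 -118 0;-3.4 1.3 1.5 0 0 -118 0;-3.4 1.3 1.5 0 0 -118 0;-3.4 1.3 1.5 0 0 -118 0;-3.4 1.3 1.5 0 0 -118 0;-3.4 1.3 1.5 0 0 -118 0;-3.4 1.3 1.5 0 0 -118 0;-3.4 1.3 1.5 0 0 -118 0;-3.4 1.3 1.5 0 0 -118 0;-3.4 1.3 1.5 0 0 -118 0';python3 -m creep '0 0 0 0 0 -48 0;0 0 0 0 0 -48 0;0 0 0 0 0 -48 0;0 0 0 0 0 -48 0;0 0 0 0 0 -48 0;0 0 0 0 0 -48 0;0 0 0 0 0 -48 0;0 0 0 0 0 -48 0'; python3 - <<'E'
from h import *
c=shot('wrist','w26');m=near(c,'lever',[420,360,62],100)
if m is not None: print(fit([(c,m)],LEVERP,(437,327,2.05)))
units(416.3,366.9,130,np.radians(27.4))
E
```

```text
clock: 46.9
eef_pos: [416.3, 365.3, 172.1]
tool_rot: [3.142, -0.0, -0.334]
force: [-0.1, 0.1, -0.6]
width: 85.2
clock: 47.57
eef_pos: [416.4, 365.1, 172.2]
tool_rot: [-3.141, 0.0, 0.499]
force: [-0.6, 0.5, -0.7]
width: 85.5
(array([437.16096129, 327.61019697,   2.04784827]), np.float64(0.15369546361466102))
pos [416.4 365.1 172.2] yaw 28.32 -> units [ 0.019 -0.041  1.054] rz 0.9
```

View pics/w26.png

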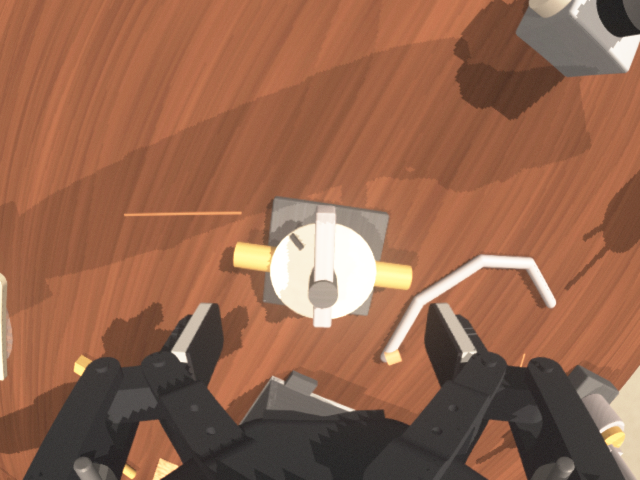

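```bash
python3 -m creep '0.02 -0.04 1 0 0 0.9 0.3;0.02 -0.04 2 0 0 0.9 0.3;0.02 -0.04 2.7 0 0 0.9 0.3;0.02 -0.04 3.0 0 0 0.9 0.3;0.02 -0.04 3.0 0 0 0.9 0.3'; python3 - <<'E'
from h import *
c=shot('wrist','w27')
units(416.3,366.9,50,np.radians(27.4))
E
```

```text
clock: 48.08
eef_pos: [414.7, 365.6, 49.6]
tool_rot: [3.14, 0.005, 0.48]
force: [0.6, -0.9, 0.2]
width: 59.8
pos [415.8 366.6  51.5] yaw 27.54 -> units [ 0.014 -0.001  0.037] rz 0.1
```

View pics/w27.png

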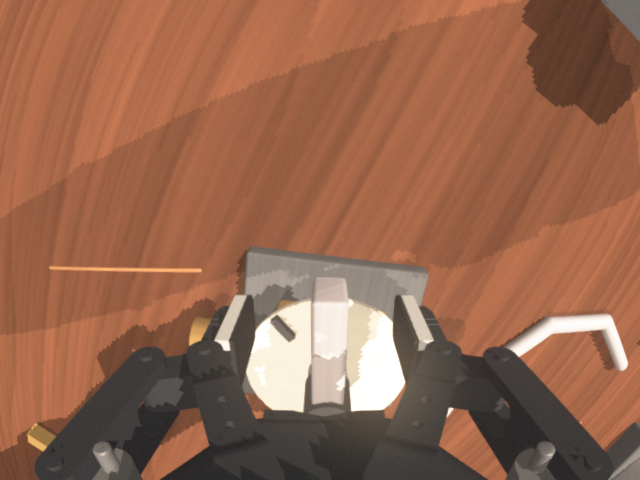

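```bash
python3 -m creep '0 0 0 0 0 0 1;0 0 0 0 0 0 1;0 0 0 0 0 0 1;0 0 0 0 0 0 1;0 0 0 0 0 0 1;0 0 0 0 0 0 1'; python3 -c "
from h import *
units()"; python3 -m creep '-0.1 0.004 0 0 0 -5 1;-0.195 0.017 0 0 0 -10 1;-0.29 0.038 0 0 0 -15 1;-0.385 0.068 0 0 0 -20 1;-0.475 0.105 0 0 0 -25 1;-0.5625 0.15 0 0 0 -30 1;-0.645 0.204 0 0 0 -35 1;-0.645 0.204 0 0 0 -35 1;-0.645 0.204 0 0 0 -35 1'; python3 -c "
from h import *
units()"
```

```text
clock: 48.63
eef_pos: [416.2, 367.4, 53.8]
tool_rot: [-3.141, -0.001, 0.481]
force: [-2.2, 0.3, 8.1]
width: 12.6
pos [416.2 367.4  53.8] yaw 27.57 -> units [0. 0. 0.] rz -0.0
clock: 49.38
eef_pos: [396.9, 348.5, 53.7]
tool_rot: [-3.141, -0.002, 1.093]
force: [-2.9, 0.1, 8.4]
width: 12.7
pos [396.9 348.5  53.7] yaw 62.62 -> units [0. 0. 0.] rz -0.0
```

```bash
python3 -m creep '-0.03 0.001 0 0 0 -1.5 1;-0.055 0.001 0 0 0 -2.8 1;-0.055 0.001 0 0 0 -2.8 1;-0.055 0.001 0 0 0 -2.8 1'; python3 -c "
from h import *
units()"; python3 -m creep '0 0 0 0 0 0 0.6;0 0 0 0 0 0 0.3;0 0 0 0 0 0 0.3;0 0 0 0 0 0 0.3;0 0 -1 0 0 0 0.3;0 0 -2 0 0 0 0.3;0 0 -3 0 0 0 0.3;0 0 -4 0 0 0 0.3;0 1 -4 0 0 0 0.3;0 1 -4 0 0 0 0.3'
python3 - <<'E'
from h import *
for n in('scene','side','wrist'):
    c=shot(n,n+'28');m=near(c,'lever',[420,340,62],100)
    if m is not None: print(n,fit([(c,m)],LEVERP,(437.5,327.5,2.7)))
    if n=='wrist': W=c
print(proj(W,[437.3,327.3,74]))
E
```

```text
clock: 49.72
eef_pos: [395.9, 346.6, 53.8]
tool_rot: [3.141, -0.002, 1.142]
force: [-3.8, -0.3, 8.5]
width: 12.8
pos [395.9 346.6  53.8] yaw 65.42 -> units [0. 0. 0.] rz -0.0
clock: 50.55
eef_pos: [440.1, 326.8, 215.3]
tool_rot: [3.133, -0.006, 1.135]
force: [1.5, -1.4, -0.2]
width: 59.8
scene (array([434.62747076, 330.6174333 ,   2.56713322]), np.float64(0.33892412105028935))
side (array([440.3433388 , 327.38999752,   2.67665471]), np.float64(0.25014785694405794))
wrist (array([437.27656312, 327.11314712,   2.69727715]), np.float64(0.14996174445294574))
[[324.33590854 227.75210424]]
```

View pics/wrist28.png

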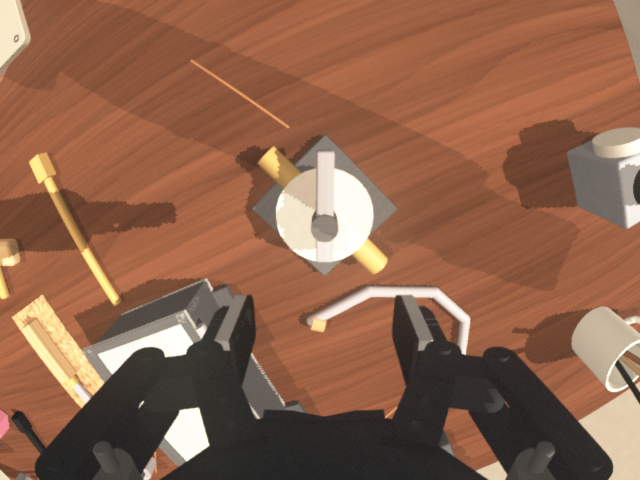

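```bash
python3 - <<'E'
from h import *
c=shot('wrist','w29')
im=c.img[100:300,220:430]
cv2.imwrite('pics/v2.png',cv2.resize(im[:,:,::-1],None,fx=3.5,fy=3.5,interpolation=cv2.INTER_CUBIC))
s=shot('side');u,v=proj(s,[437,327,50])[0].astype(int);cv2.imwrite('pics/v3.png',cv2.resize(s.img[v-50:v+50,u-50:u+50,::-1],None,fx=6,fy=6,interpolation=cv2.INTER_CUBIC))
u,v=proj(s,[575,100,50])[0].astype(int);cv2.imwrite('pics/v4.png',cv2.resize(s.img[v-80:v+80,u-80:u+80,::-1],None,fx=4,fy=4,interpolation=cv2.INTER_CUBIC))
E
```

```text
(no output)
```

View pics/v2.png

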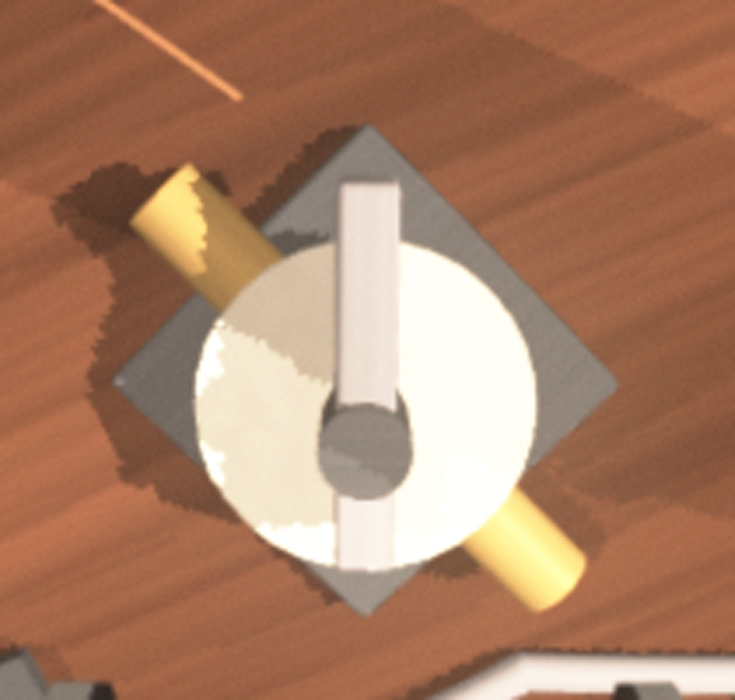

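View pics/v3.png

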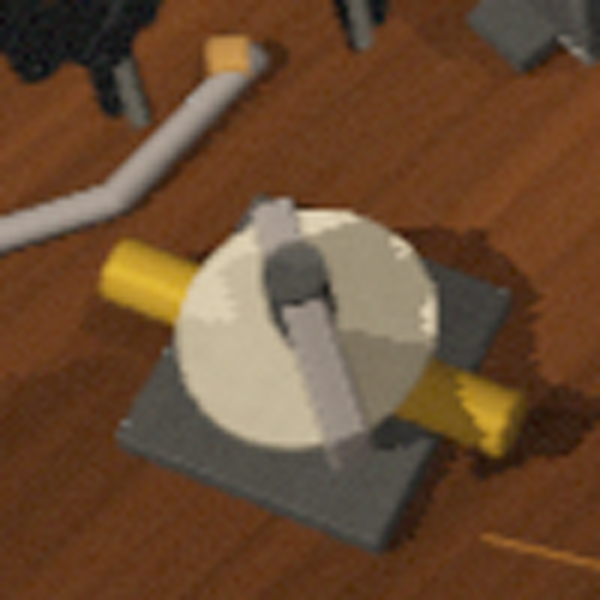

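View pics/v4.png

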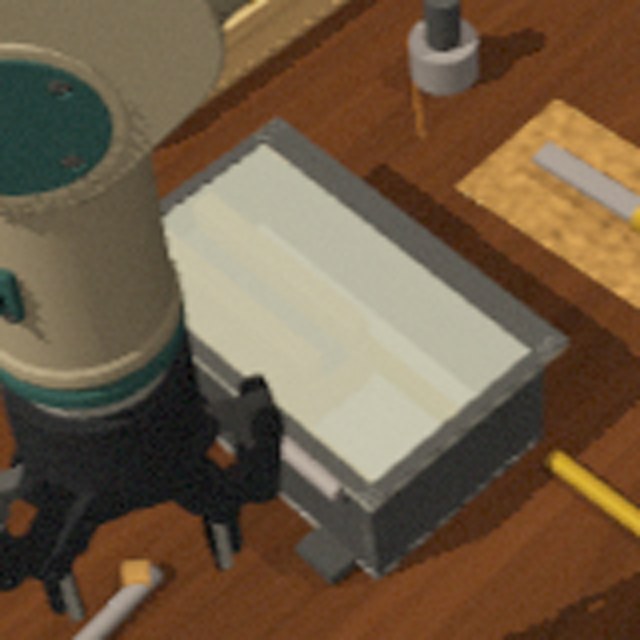

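```bash
python3 -c "
from h import *
units(630,80,230)"
```

```text
pos [431.5 329.6 211.7] yaw 65.48 -> units [-3.618  7.103 -0.462] rz -0.0
```

```bash
python3 -m creep '-3.6 7.1 -0.46 0 0 0 0.3;-3.6 7.1 -0.46 0 0 0 0.3;-3.6 7.1 -0.46 0 0 0 0.3;-3.6 7.1 -0.46 0 0 0 0.3;-3.6 7.1 -0.46 0 0 0 0.3;-3.6 7.1 -0.46 0 0 0 0.3;-3.6 7.1 -0.46 0 0 0 0.3;-3.6 7.1 -0.46 0 0 0 0.3;-3.6 7.1 -0.46 0 0 0 0.3;-3.6 7.1 -0.46 0 0 0 0.3';python3 -m creep '0 0 0 0 0 0 0;0 0 0 0 0 0 0'; python3 - <<'E'
from h import *
c=shot('wrist','w30')
s=shot('scene','c30');s=shot('side','s30')
for n in('scene','side','wrist'):
    k=shot(n);m=near(k,'blade',[500,-110,15],60)
    if m is not None: print(n,fit([(k,m)],BLADEP,(456,-112,.05),3))
im=c.img[:,:,::-1].copy()
Q=np.array([[-120.5,-86,75],[120.5,-86,75],[120.5,66,75],[-120.5,66,75]])
draw(c,place(575.5,110.5,-.019,Q),img=im);cv2.imwrite('pics/w30o.png',im)
E
```

```text
clock: 51.78
eef_pos: [631.2, 78.3, 229.8]
tool_rot: [-3.141, 0.001, 1.138]
force: [-1.3, 0.1, 0.1]
width: 59.6
clock: 51.95
eef_pos: [629.7, 82.3, 230.3]
tool_rot: [-3.14, -0.001, 1.144]
force: [-0.1, 0.3, -0.4]
width: 81.4
scene (array([ 4.51769952e+02, -1.10396452e+02,  4.89383074e-02]), np.float64(0.25884496764010145))
side (array([ 4.55047815e+02, -1.11238086e+02,  4.01489636e-02]), np.float64(0.20163640341281996))
wrist (array([ 4.55541129e+02, -1.15250347e+02,  6.77542194e-02]), np.float64(0.09932571076701835))
```

View pics/w30o.png

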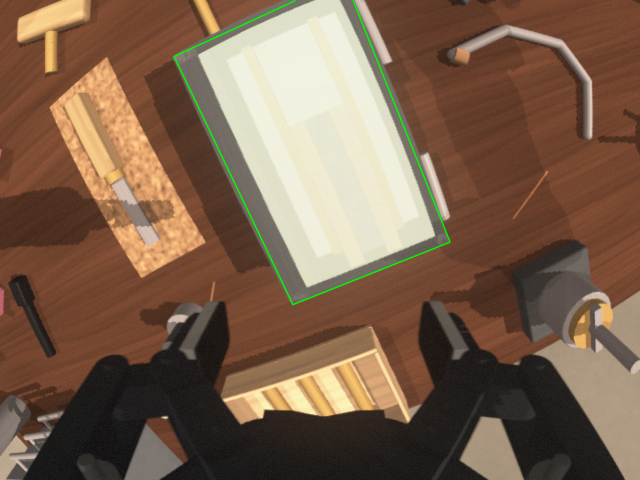

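View pics/s30.png

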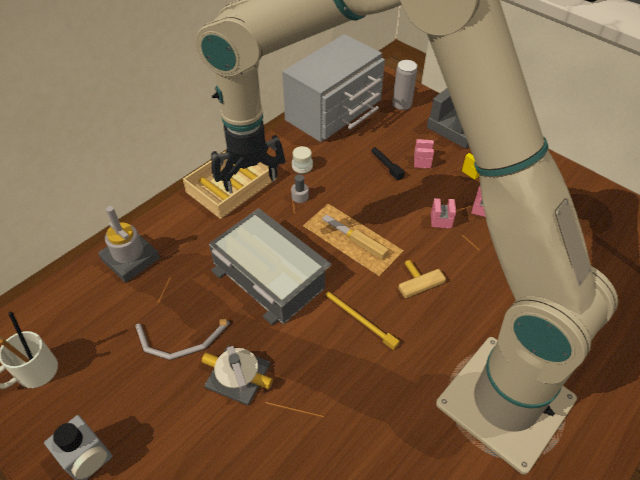

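```bash
python3 - <<'E'
import cv2,numpy as np
im=cv2.imread('pics/w30.png')[0:300,170:460]
g=np.clip((im.astype(float)-170)*3.2,0,255).astype(np.uint8)
cv2.imwrite('pics/w30e.png',cv2.resize(g,None,fx=2,fy=2))
E
```

```text
(no output)
```

View pics/w30e.png

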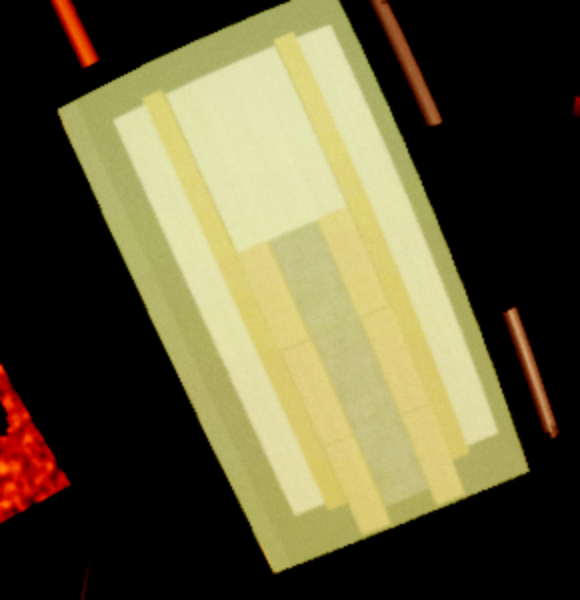

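```bash
python3 - <<'E'
import cv2,numpy as np
im=cv2.imread('pics/w30.png')[100:270,270:420]
g=np.clip((im.astype(float)-np.array([130,180,190]))*np.array([3,4,4]),0,255).astype(np.uint8)
cv2.imwrite('pics/w30f.png',cv2.resize(g,None,fx=3.5,fy=3.5,interpolation=cv2.INTER_CUBIC))
E
```

```text
(no output)
```

View pics/w30f.png

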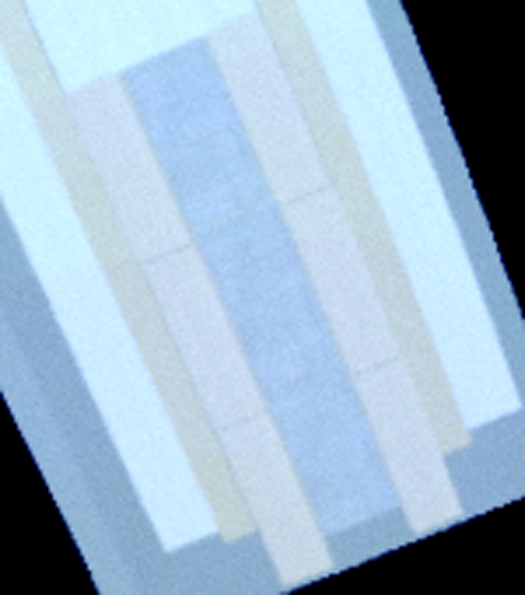

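```bash
python3 -c "
from cell import ctrl
print(ctrl.finish_job())"
```

```text
the job is handed in; nothing more can be done
None
```

The job is done and handed in at about 52 s of the 210 s allowed; it reported no verdict.

I levered the cover up with the pry blade and laid the blade back flat on the cork mat. All three boxwood blocks on the bench went into the channel, butted against the end stop and each other. The third block was knocked askew while I was starting to shut the cover. I re-seated it, then pressed the cover shut and turned the lever to half open.

Last checks before handing in:
- **Row:** seen through the shut cover, the three blocks stand upright with no gaps and their grooves in line.
- **Cover:** the outline calculated for a shut cover matches the picture.
- **Lever:** it lies along the diagonal of the valve base, over the tick. The wrist camera put it within about 1° of 45°. The side view read about 2° short, and the scene view about 8° short on a poor fit; I went by the wrist view.
- **Blade:** lying flat on the mat; the cameras' estimates of its position differed by 4–5 mm.
- **Other things:** I kept clear of the bocal, the gauge and the sizing plug, and they looked undisturbed in the last pictures. The robot was clear of everything.

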